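# Load a brake pad under the spring clip of a bench fixture

### The job

Press the orange bar of the bench fixture's spring clip down with one fingertip and keep it down, so that the steel jaw lifts; meanwhile push the blue-backed brake pad that lies in the fixture's channel along with the other fingertip until its tongue is beneath the jaw and fully home against the yellow stop. Then let the bar up so that the jaw clamps the tongue. The pad is only pushed, never lifted off the bed, and everything else on the bench stays where it is.

Things in the scene. Friction and masses are not known exactly. Their poses are not given: they have to be found in the camera images.
- fixture: bench fixture, fixed to the bench. Origin: centre of its underside, on the bench; z up. Grey base 220 (x) by 140 (y) by 12 mm. On it an aluminium bed, top 24 mm above the bench, with a straight channel along +x, centre line y = -30 mm; a yellow stop block 10 mm thick, 12 mm high above the bed, closes its +x end
- channel_mid (a point): point on the bed's top on the channel's centre line: fixture x = 0, y = -30 mm, 24 mm above the bench. The channel is 48 mm wide between two dark guides 5 mm thick and 8 mm high; the bed runs from fixture x = -107 to 107 mm and is open at the -x end. The left (+y) guide ends at x = 45 mm
- stop_face (a point): middle of the yellow stop's face that the pad's tongue meets: fixture x = 87 mm, y = -30 mm, 27 mm above the bench
- shaft_mid (a point): middle of the clip's steel shaft, 9 mm thick, along x: fixture x = 0, y = 8 mm, 32 mm above the bench. Its dark bearing blocks stand at x = -100 and 95 mm, y = 0 to 20 mm, tops 39 mm above the bench
- clip (a joint): angle of the spring clip about its shaft, rad. 0 = at rest, jaw down on nothing; 0.36 = orange bar fully down on its hard stop, jaw fully up; about 0.12 = clamping the tongue. Above 0.16 the tongue passes freely. It springs back when the bar is let go. Pushing the bar down takes about 2 N at first, 7 N fully down
- press_bar (a point): orange bar of the clip, beside the channel, 140 mm along x, 28 wide, 5 thick; a fingertip may slide along it. The point: centre of its top face; at rest fixture x = -20, y = 47 mm, 40 mm above the bench (outer edge tilted up 0.15 rad); fully down 26 mm above the bench, only 2 mm above the bed (outer edge tilted down 0.21 rad)
- jaw (a point): steel jaw of the same clip, over the channel's far end. The point: centre of its nose's underside; at rest fixture x = 74, y = -30 mm, 2 mm above the bed, so the pad cannot pass. Nose 14 mm long in x, 16 mm wide; its arm crosses to the shaft at the same x, top 42 mm above the bench. Fully up, the nose is at least 12 mm above the bed
- pad: brake pad to be loaded, loose, about 0.2 kg, flat in the channel. Origin: centre of its underside; x towards the tongue. 90 mm long: a body 60 long, 44 wide, 14 high (6 mm blue plate, 8 mm dark lining on top, flush at the flat rear face), then a bare blue tongue 30 long, 20 wide, 6 thick, which starts 30 to 55 mm short of the stop and points to it
- tongue_end (a point): middle of the tongue's front end on the pad (pad x = 45 mm, 3 mm above its underside)
- rear_face (a point): middle of the pad's flat rear face, where it is pushed (pad x = -45 mm, 7 mm above its underside)
- spare_pad: bystander: a second, identical brake pad, lying on the bench beside the fixture; origin at the centre of its underside
- socket: bystander: steel socket, 28 mm across, 32 mm high, standing on the bench; origin at the centre of its underside
- spanner: bystander: open spanner 170 mm long lying on the bench; origin under its middle
- mallet: bystander: hammer with green handle, 260 mm long, lying on the bench; origin under its middle
- spray_can: bystander: spray can 58 mm across, 150 mm high, standing; origin at the centre of its underside
- thread_jar: bystander: small jar with red cap, 50 mm across, 70 mm high, standing; origin at the centre of its underside
- driver: bystander: screwdriver with red handle lying on the bench; origin under its middle
There are look-alikes about, which are no part of the job. Leave any green or turquoise look-alike of the pad alone.

How it is judged:
By the outcome, as a careful person would: the job done as asked, in the order asked, and still so for the second after the job is handed in, with the robot touching nothing.
It also fails if it takes over 42 s, if anything falls off the work surface, if the arm or the gripper's body presses on something with over 40 N, if the wrist force passes 120 N, or if a joint passes its speed limit or range.

### The arm

A 6-joint arm with a two-finger parallel gripper is mounted at the origin on the work surface. World frame = base frame: x ahead of the robot, y to its left, z up, the work surface at z = 0. Lengths are in m, angles in rad, forces in N, time in s.
With the tool pointing down it reaches from about 0.35 to 0.975 m from the base axis. Payload 4.9 kg.
Tool frame: the origin (TCP) lies at the very end of the fingers, on their centre line; the grasp point (between the pads) lies 19 mm behind it (manip.hold_point_z is the distance from the TCP to the grasp point, in m); z points along the fingers, y is the direction in which the jaws open and shut (so a half turn about z gives the same grasp; the last joint's range is limited). The gripper opens to 85 mm and grips with 20 to 120 N. Pads are 22 mm wide; open, the fingers measure 114 mm over their backs; the gripper's body (76 mm by 85 mm) begins 54 mm behind the grasp point. The pads swing forward as they close: fully open they stand 13 mm farther back than shut.
Start: joints at [1.179, 0.053, 1.613, -0, 1.476, -0.119], TCP at [0.168, 0.602, 0.231] pointing down, gripper open.
Joint ranges: [-3.01, 3.01], [-1.01, 2.22], [0.06, 2.58], [-1.02, 4.17], [0.09, 2.62], [-3.14, 3.14]. Speed limits (rad/s): [2.57, 2.57, 3.14, 3.14, 3.14, 3.14].

### API

Orientations are given as a unit quaternion [w, x, y, z].
In Python, from plant import monitor, grab_frame, camera_params, ticket, manip gives the robot as it stands.
- The arm moves only by the tool play_rows, never from a script. Its argument "commands" is a list of rows, each an object of numbers: "dx", "dy", "dz": the shift along the tool's x, y, z in cm; "rx", "ry", "rz": the turn, a rotation vector about the tool's x, y, z in rad; "claw": the closure, from 0 (fully open) to 1 (shut). In form: [{"dx": .., "dy": .., "dz": .., "rx": .., "ry": .., "rz": .., "claw": ..}, ...]. A call has 1 to 5 rows; each row is the pose to reach, as a shift and turn from the pose measured when the call began, along the tool's axes at that moment; what a row does not reach only later rows make up. A row lasts 1/10 s, in which the tool goes at most 50 mm and 8.59 degrees, less where a joint would pass 70% of its speed; a pose out of reach is approached as far as the arm can. A call with a gripper value outside its range is refused whole. The fingers move at their own pace and stop on an object; the grip force is fixed at half the most. Time passes only in rows, so rows that repeat a pose let the fingers close. It gives the time, the measured TCP pose, the force and the opening at its end, in the units of the state.
- monitor.state(): the state, without advancing time (a new reading comes with each control period).
- grab_frame(name): name is "side" or "top" or "wrist"; returns the picture (400x640x3 uint8, blue, green, red); there is no depth.
- camera_params(name): a dict with "fx", "fy", "cx", "cy" (pixels), "rvec" (rotation vector, rad) and "tvec" (3), from world to camera coordinates, as OpenCV has them; the wrist camera has in their place "tool_from_camera" (4x4, takes a point from camera to tool coordinates, whose origin is the TCP and whose axes are the flange's). Camera axes: x right, y down, z forward; pixel columns grow to the right and rows downward; lengths in m; the calibration is good to about 2 mm. A picture is of the moment at which its call begins: read the wrist's pose just before it. camera_params takes no time and is no camera call.
- ticket.job_done(): hands the job in, once; it reports no verdict.
The state is a dict: "time": time; "joint_pos": joint angles; "joint_vel": joint speeds; "joint_efforts": joint torques, N m; "tool_pos": TCP position; "tool_rot": TCP orientation; "contact_force": force on the tool from outside, world axes, zero at the start; "ft_torque": the same for the moment, N m; "gripper_width": opening from 0.0 (shut) to 1.0 (fully open).
Only numpy, scipy, OpenCV 4.12 (cv2) and the standard library are available. Lean on these libraries where they do the work, as an engineer would, in place of code of your own. Each camera call takes 0.05 s, during which the arm holds its last target.

## Working session

There is one attempt and no reset: what is moved stays moved. The work goes in short steps, Python scripts to look and compute and a tool call to move; the robot and the scene stay as the last step left them, time stands still between calls to the robot, and variables do not carry over. Pictures are saved under pics/ and viewed, and the job is handed in when it is done.

Besides the shell and the picture viewer there is one more tool, called after "Request:" as a command line: name --argument value ..., lists and objects as JSON in quotes. play_rows: Moves the arm, as the interface text tells. Its arguments: {"type":"object","properties":{"commands":{"type":"array"}},"required":["commands"]}

```bash
ls; mkdir -p pics
python3 - <<'E'
from plant import monitor, grab_frame, camera_params, ticket, manip
import cv2
print(monitor.state())
for n in ("side","top","wrist"):
    print(n,camera_params(n)); cv2.imwrite(f"pics/{n}0.png",grab_frame(n))
print([a for a in dir(manip) if a[0]!='_'])
E
```

```text
pics
{'time': 0.0, 'joint_pos': array([ 1.17901404e+00,  5.33465181e-02,  1.61429742e+00, -2.67032595e-05,
        1.47601214e+00, -1.18977578e-01]), 'joint_vel': array([-0.00043281, -0.00041274,  0.00054603,  0.00121305, -0.00131167,
       -0.00147552]), 'joint_efforts': array([ 2.65446060e-04, -3.93687379e+01, -3.70172846e+01, -6.22465927e-05,
        7.20426717e-03,  4.79014631e-06]), 'tool_pos': array([0.16814747, 0.60130355, 0.2300674 ]), 'tool_rot': array([-2.47765121e-04,  1.35978434e-01,  9.90711260e-01, -1.00161038e-03]), 'contact_force': array([ 0.17897812,  0.23319022, -0.03664134]), 'ft_torque': array([ 0.02762472, -0.05007217,  0.03584698]), 'gripper_width': 0.9939681022325296}
side {'fx': 490.5539493797357, 'fy': 490.5539493797357, 'cx': 318.50048741263225, 'cy': 197.49477053369483, 'rvec': array([ 0.66533129, -2.71218346,  1.01434276]), 'tvec': array([0.54540893, 0.2163785 , 0.94781834])}
top {'fx': 451.55035399731105, 'fy': 451.55035399731105, 'cx': 322.13471139660567, 'cy': 201.25494388537572, 'rvec': array([ 2.24458457, -1.95345716,  0.21370806]), 'tvec': array([-0.00360454,  0.58395612,  1.05349482])}
wrist {'fx': 283.37573893255524, 'fy': 283.37573893255524, 'cx': 315.9147157440184, 'cy': 200.36107094795446, 'tool_from_camera': array([[ 1.90614054e-04, -9.51592499e-01, -3.07362457e-01,
         7.92264864e-02],
       [ 9.99999815e-01,  3.58860051e-04, -4.90868387e-04,
         2.30409109e-04],
       [ 5.77406781e-04, -3.07362306e-01,  9.51592391e-01,
        -1.41721935e-01],
       [ 0.00000000e+00,  0.00000000e+00,  0.00000000e+00,
         1.00000000e+00]])}
['IKError', 'hold_point_z']
```

View pics/top0.png

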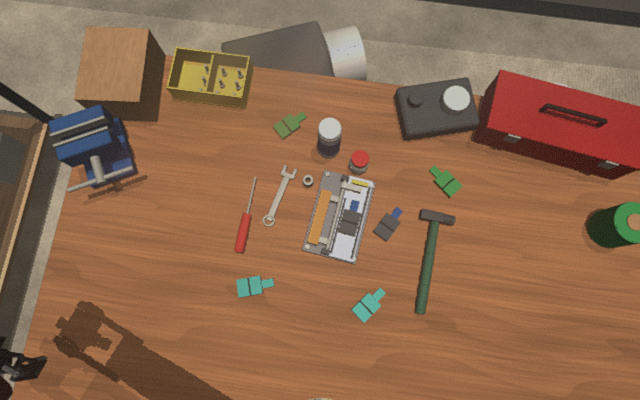

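View pics/side0.png

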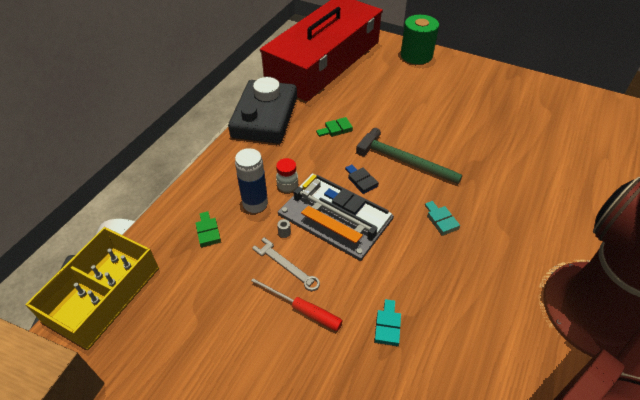

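View pics/wrist0.png

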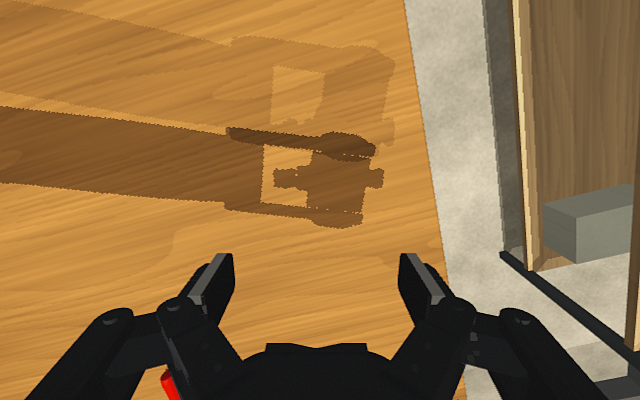

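The top view shows the fixture around (340,217): yellow stop at about (360,183), orange bar at about (320,217), and the pad with its blue tongue at about (352,210). Next I'll zoom in and measure.

```bash
cat > h.py <<'E'
import numpy as np, cv2
from plant import monitor, grab_frame, camera_params
from scipy.spatial.transform import Rotation as R
def cam(n, st=None):
    p=camera_params(n); K=np.array([[p['fx'],0,p['cx']],[0,p['fy'],p['cy']],[0,0,1]])
    if n=='wrist':
        T=np.eye(4); w,x,y,z=st['tool_rot']; T[:3,:3]=R.from_quat([x,y,z,w]).as_matrix(); T[:3,3]=st['tool_pos']
        M=np.linalg.inv(T@p['tool_from_camera']); return K,M[:3,:3],M[:3,3]
    return K,R.from_rotvec(p['rvec']).as_matrix(),np.array(p['tvec'])
def ray(c,uv,z):
    K,Rm,t=c; d=Rm.T@np.linalg.solve(K,[uv[0],uv[1],1]); o=-Rm.T@t
    return o+d*(z-o[2])/d[2]
def proj(c,P):
    K,Rm,t=c; q=K@(Rm@np.asarray(P,float)+t); return q[:2]/q[2]
E
python3 - <<'E'
from h import *
a=cv2.imread('pics/top0.png')[160:275,290:420]; cv2.imwrite('pics/top0z.png',cv2.resize(a,None,fx=5,fy=5,interpolation=cv2.INTER_CUBIC))
a=cv2.imread('pics/side0.png')[160:265,265:405]; cv2.imwrite('pics/side0z.png',cv2.resize(a,None,fx=5.5,fy=5.5,interpolation=cv2.INTER_CUBIC))
E
```

```text
(no output)
```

View pics/top0z.png

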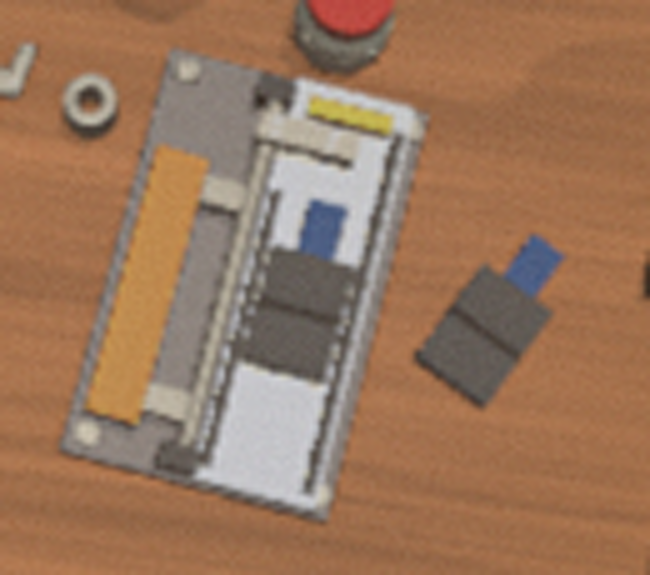

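View pics/side0z.png

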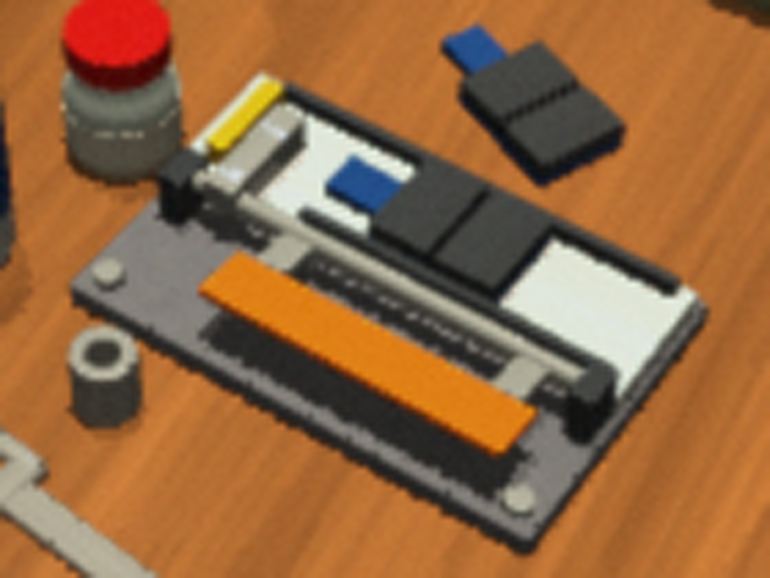

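Run:
```python
from h import *
for n in ('top','side'):
    im=cv2.imread(f'pics/{n}0.png'); hsv=cv2.cvtColor(im,cv2.COLOR_BGR2HSV); c=cam(n)
    roi=np.zeros(im.shape[:2],np.uint8)
    if n=='top': roi[165:270,300:376]=1
    else: roi[165:262,275:395]=1
    for nm,lo,hi,z in (('orange',(8,170,150),(17,255,255),.040),('yellow',(22,140,110),(32,255,255),.036),('blue',(105,110,50),(125,255,255),.030)):
        m=cv2.inRange(hsv,lo,hi)*roi
        k,l,s,ce=cv2.connectedComponentsWithStats(m)
        i=1+np.argmax(s[1:,4]); cs,_=cv2.findContours((l==i).astype(np.uint8),cv2.RETR_EXTERNAL,cv2.CHAIN_APPROX_NONE)
        r=cv2.minAreaRect(cs[0]); b=cv2.boxPoints(r)
        P=np.array([ray(c,q,z)[:2] for q in b])
        print(n,nm,s[i],ce[i].round(1),'ctr',ray(c,ce[i],z).round(4),'\n',P.round(4).tolist(),'sides',np.linalg.norm(P-np.roll(P,1,0),axis=1).round(4))
```

```text
Traceback (most recent call last):
ValueError: attempt to get argmax of an empty sequence
```

Run:
```python
from h import *
im=cv2.imread('pics/top0.png'); h=cv2.cvtColor(im,cv2.COLOR_BGR2HSV)
for p in ((320,217),(360,183),(354,207),(300,190),(355,250)): print(p,h[p[1],p[0]])
im=cv2.imread('pics/side0.png'); h=cv2.cvtColor(im,cv2.COLOR_BGR2HSV)
for p in ((332,224),(310,181),(332,193),(360,230)): print(p,h[p[1],p[0]])
```

```text
(320, 217) [ 16 148 191]
(360, 183) [ 26 143 196]
(354, 207) [111 102 130]
(300, 190) [ 13 136 180]
(355, 250) [165   6 173]
(332, 224) [ 16 232 222]
(310, 181) [ 26 224 213]
(332, 193) [107 194 138]
(360, 230) [ 27  30 176]
```

Run:
```python
from h import *
for n in ('top','side'):
    im=cv2.imread(f'pics/{n}0.png'); hsv=cv2.cvtColor(im,cv2.COLOR_BGR2HSV); c=cam(n)
    sd=dict(top=dict(orange=(320,217),yellow=(360,183),blue=(354,207)),side=dict(orange=(332,224),yellow=(310,181),blue=(332,193)))[n]
    for nm,lo,hi,z in (('orange',(14,120,120),(19,255,255),.040),('yellow',(22,110,110),(32,255,255),.036),('blue',(100,75,50),(125,255,255),.030)):
        m=cv2.inRange(hsv,lo,hi)
        k,l,s,ce=cv2.connectedComponentsWithStats(m,connectivity=4)
        u,v=sd[nm]; i=l[v,u]; cs,_=cv2.findContours((l==i).astype(np.uint8),cv2.RETR_EXTERNAL,cv2.CHAIN_APPROX_NONE)
        b=cv2.boxPoints(cv2.minAreaRect(cs[0]))
        P=np.array([ray(c,q,z)[:2] for q in b])
        print(n,nm,s[i],ce[i].round(1),'ctr',ray(c,ce[i],z).round(4),'\n',P.round(4).tolist(),'sides',np.linalg.norm(P-np.roll(P,1,0),axis=1).round(4))
```

```text
top orange [307 189  25  56 579] [318.9 216.5] ctr [0.544  0.0803 0.04  ] 
 [[0.4781, 0.1027], [0.6159, 0.0844], [0.6118, 0.0571], [0.4743, 0.0761]] sides [0.0269 0.139  0.0276 0.1388]
top yellow [352 180  16   7  55] [359.7 182.6] ctr [ 0.6461 -0.0106  0.036 ] 
 [[0.6448, 0.0104], [0.6533, 0.0093], [0.6477, -0.0313], [0.6392, -0.0301]] sides [0.0409 0.0086 0.041  0.0086]
top blue [350 200   9  12  67] [354.  205.5] ctr [ 0.5862 -0.0037  0.03  ] 
 [[0.5745, 0.0064], [0.6003, 0.0025], [0.5979, -0.0137], [0.5721, -0.0098]] sides [0.0163 0.0261 0.0164 0.0261]
side orange [302 206  61  36 612] [331.8 223.3] ctr [0.5421 0.0793 0.04  ] 
 [[0.6139, 0.0833], [0.6168, 0.0568], [0.4739, 0.0753], [0.4733, 0.1002]] sides [0.1417 0.0266 0.1441 0.0249]
side yellow [303 174  14  14  65] [309.5 180.4] ctr [ 0.6447 -0.0115  0.036 ] 
 [[0.6512, 0.0101], [0.6478, -0.0352], [0.6377, -0.031], [0.6414, 0.014]] sides [0.0106 0.0454 0.0109 0.0451]
side blue [324 188  14  11  85] [330.7 193.3] ctr [ 0.5862 -0.0031  0.03  ] 
 [[0.6, 0.0029], [0.5959, -0.0216], [0.5723, -0.0098], [0.5766, 0.0143]] sides [0.026  0.0248 0.0264 0.0244]
```

The bar, stop and tongue all agree with the given dimensions: fixture origin is about (0.5565, 0.0306), its yaw about -0.134, the tongue end is at x ≈ 48 mm and the rear face at about -42 mm. I'll hover behind the pad.

```bash
cat >> h.py <<'E'
O=np.array([.5565,.0306]); YAW=-.134
def fw(x,y,z):  # fixture mm -> world
    c,s=np.cos(YAW),np.sin(YAW); return np.array([O[0]+(c*x-s*y)/1e3,O[1]+(s*x+c*y)/1e3,z/1e3])
def wf(P):
    c,s=np.cos(YAW),np.sin(YAW); d=(np.asarray(P)[:2]-O)*1e3; return np.array([c*d[0]+s*d[1],-s*d[0]+c*d[1],P[2]*1e3])
def rot(st): w,x,y,z=st['tool_rot']; return R.from_quat([x,y,z,w]).as_matrix()
def shift(x,y,z):
    st=monitor.state(); M=rot(st)
    ca,sa=np.cos(YAW),np.sin(YAW)
    T=np.array([[-ca,-sa,0],[-sa,ca,0],[0,0,-1]]).T.T
    T=np.column_stack([[-ca,-sa,0],[-sa,ca,0],[0,0,-1]])
    print('shift cm',(M.T@(fw(x,y,z)-st['tool_pos'])*100).round(2),'rv',R.from_matrix(M.T@T).as_rotvec().round(3))
def rep():
    st=monitor.state(); print('t',round(st['time'],2),'fix',wf(st['tool_pos']).round(1),'F',st['contact_force'].round(1),'w',round(st['gripper_width'],3))
E
python3 -c "
from h import *
shift(-65,8.5,180);rep()"
```

```text
shift cm [-46.22 -44.56   5.1 ] rv [-0.002 -0.    -0.139]
t 0.15 fix [-461.1  513.8  230.3] F [0.4 0.1 0.2] w 1.0
```

Request:
play_rows --commands '[{"dx":-46.2,"dy":-44.6,"dz":5.1,"rz":-0.139,"claw":0.27},{"dx":-46.2,"dy":-44.6,"dz":5.1,"rz":-0.139,"claw":0.27},{"dx":-46.2,"dy":-44.6,"dz":5.1,"rz":-0.139,"claw":0.27},{"dx":-46.2,"dy":-44.6,"dz":5.1,"rz":-0.139,"claw":0.27},{"dx":-46.2,"dy":-44.6,"dz":5.1,"rz":-0.139,"claw":0.27}]'

```text
invalid input
```

```bash
python3 -c "
from h import *
shift(-65,8.5,180);rep()"
```

```text
shift cm [-46.22 -44.56   5.1 ] rv [-0.002 -0.    -0.139]
t 0.15 fix [-461.1  513.8  230.3] F [0.4 0.1 0.2] w 1.0
```

Request:
play_rows --commands '[{"dx":-46.2,"dy":-44.6,"dz":5.1,"rx":0,"ry":0,"rz":-0.139,"claw":0.27},{"dx":-46.2,"dy":-44.6,"dz":5.1,"rx":0,"ry":0,"rz":-0.139,"claw":0.27},{"dx":-46.2,"dy":-44.6,"dz":5.1,"rx":0,"ry":0,"rz":-0.139,"claw":0.27},{"dx":-46.2,"dy":-44.6,"dz":5.1,"rx":0,"ry":0,"rz":-0.139,"claw":0.27},{"dx":-46.2,"dy":-44.6,"dz":5.1,"rx":0,"ry":0,"rz":-0.139,"claw":0.27}]'

```text
time: 0.65
tool_pos: [0.2947, 0.385, 0.2109]
tool_rot: [-0.0, 0.066, 0.998, -0.001]
contact_force: [0.6, 0.1, 1.4]
gripper_width: 0.728
```

```bash
python3 -c "
from h import *
shift(-65,8.5,180);rep()"
```

```text
shift cm [-24.16 -30.79   3.14] rv [-0.002 -0.     0.001]
t 0.65 fix [-306.8  316.2  210.9] F [0.6 0.1 1.4] w 0.728
```

Request:
play_rows --commands '[{"dx":-24.2,"dy":-30.8,"dz":3.1,"rx":0,"ry":0,"rz":0,"claw":0.27},{"dx":-24.2,"dy":-30.8,"dz":3.1,"rx":0,"ry":0,"rz":0,"claw":0.27},{"dx":-24.2,"dy":-30.8,"dz":3.1,"rx":0,"ry":0,"rz":0,"claw":0.27},{"dx":-24.2,"dy":-30.8,"dz":3.1,"rx":0,"ry":0,"rz":0,"claw":0.27},{"dx":-24.2,"dy":-30.8,"dz":3.1,"rx":0,"ry":0,"rz":0,"claw":0.27}]'

```text
time: 1.15
tool_pos: [0.421, 0.17, 0.1915]
tool_rot: [0.0, 0.066, 0.998, -0.001]
contact_force: [0.7, -0.0, -0.5]
gripper_width: 0.726
```

```bash
python3 -c "
from h import *
shift(-65,8.5,180);rep()"
```

```text
shift cm [ -8.78 -11.16   1.17] rv [-0.001  0.     0.001]
t 1.15 fix [-152.9  120.1  191.5] F [ 0.7 -0.  -0.5] w 0.726
```

Request:
play_rows --commands '[{"dx":-8.8,"dy":-11.2,"dz":1.2,"rx":0,"ry":0,"rz":0,"claw":0.27},{"dx":-8.8,"dy":-11.2,"dz":1.2,"rx":0,"ry":0,"rz":0,"claw":0.27},{"dx":-8.8,"dy":-11.2,"dz":1.2,"rx":0,"ry":0,"rz":0,"claw":0.27},{"dx":-8.8,"dy":-11.2,"dz":1.2,"rx":0,"ry":0,"rz":0,"claw":0.27},{"dx":-8.8,"dy":-11.2,"dz":1.2,"rx":0,"ry":0,"rz":0,"claw":0.27}]'

```text
time: 1.65
tool_pos: [0.4932, 0.0466, 0.1791]
tool_rot: [-0.001, 0.068, 0.998, -0.001]
contact_force: [-0.6, 0.1, 0.4]
gripper_width: 0.73
```

Run:
```python
from h import *
import pickle
st=monitor.state(); rep(); im=grab_frame('wrist'); cv2.imwrite('pics/w1.png',im); pickle.dump(st,open('w1.pkl','wb'))
c=cam('wrist',st)
for nm,P in dict(bar=(-20,47,40),stop=(87,-30,36),shaft=(0,8,32),bL=(-90,47,40),corner=(-110,70,12),corner2=(-110,-70,12),c3=(110,-70,12),stopL=(87,-10,36),stopR=(87,-50,36)).items(): 
    q=proj(c,fw(*P)); print(nm,q.round(1)); cv2.circle(im,tuple(int(v) for v in q),3,(255,0,255),1)
cv2.imwrite('pics/w1o.png',im)
```

```text
t 1.65 fix [-64.9   7.4 179.1] F [-0.6  0.1  0.4] w 0.73
bar [352.7 230. ]
stop [285.1 310.2]
shaft [316.5 243.5]
bL [355.4 165.7]
corner [374.2 142.3]
corner2 [243.9 142.5]
c3 [257.1 312.5]
stopL [301.7 310.3]
stopR [268.5 310.2]
```

View pics/w1o.png

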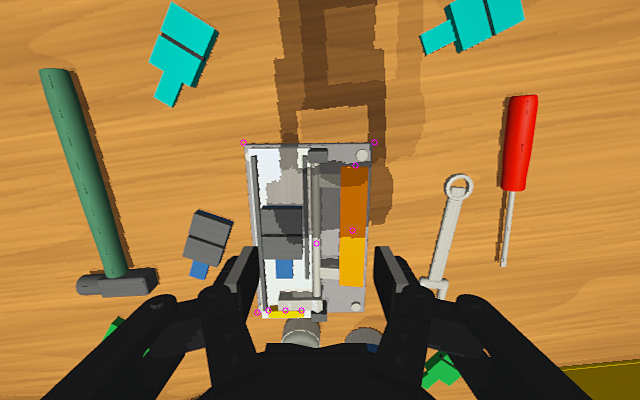

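The projected points land on the fixture. The pad's rear edge is at about row 206, columns 260–303, and the bar at 340–366. I'll refine with this view.

Run:
```python
from h import *
import pickle
st=pickle.load(open('w1.pkl','rb')); c=cam('wrist',st)
im=cv2.imread('pics/w1.png'); a=im[130:330,225:400]; cv2.imwrite('pics/w1z.png',cv2.resize(a,None,fx=3,fy=3,interpolation=cv2.INTER_CUBIC))
hsv=cv2.cvtColor(im,cv2.COLOR_BGR2HSV)
m=cv2.inRange(hsv,(12,200,90),(22,255,255)); m[:,:330]=0; m[:,368:]=0
m=cv2.morphologyEx(m,cv2.MORPH_OPEN,np.ones((3,3)))
k,l,s,ce=cv2.connectedComponentsWithStats(m)
i=l[255,352]; print('bar',s[i])
x,y,w,h,_=s[i]
for q in ((x,y),(x+w-1,y),(x,y+h-1),(x+w-1,y+h-1)): print(q,wf(ray(c,q,.04)).round(1))
m=cv2.inRange(hsv,(100,100,60),(125,255,255)); k,l,s,ce=cv2.connectedComponentsWithStats(m); i=l[268,285]; x,y,w,h,_=s[i]
print('tongue',s[i],wf(ray(c,(x-.5,y+h-.5),.03)).round(1),wf(ray(c,(x+w-.5,y+h-.5),.03)).round(1))
for cc in (275,285,295):
    g=cv2.cvtColor(im,cv2.COLOR_BGR2GRAY)[195:215,cc]; print(g)
g=cv2.cvtColor(im,cv2.COLOR_BGR2GRAY)[225,245:320];print(g)
m=cv2.inRange(hsv,(22,200,90),(32,255,255)); print([ (int(v.min()),int(v.max())) for v in np.nonzero(m[295:325,255:315])])
```

```text
bar [ 339  239   25   48 1065]
(np.int32(339), np.int32(239)) [-9.4 32.5 40. ]
(np.int32(363), np.int32(239)) [-9.4 58.6 40. ]
(np.int32(339), np.int32(286)) [50.2 33.9 40. ]
(np.int32(363), np.int32(286)) [50.2 61.6 40. ]
tongue [276 260  17  18 301] [ 45.4 -40.5  30. ] [ 45.4 -20.4  30. ]
[169 169 169 170 169 168 169 171 172 124  79  31  37  37  49  71  66  63
  62  60]
[171 171 171 171 171 171 171 173 174 126  82  30  37  38  48  72  69  66
  68  66]
[169 168 168 168 169 168 169 171 155 126  98  27  37  38  50  72  68  66
  68  66]
[168 168 168 168 170 150 157 171 169 201 207 157 109 118 125  77  93 121
 118 117 115 115 115 116 115 116 116 116 116 115 116 116 121  92  61  64
  65  66  65  65  66  66  65  66  66  65  65  65  66  66  67  66  66  67
  65  65  55  96  99  72  65  66  52 107 163 168 126 100 113 124 131 136
 127 120 107]
[(11, 22), (14, 48)]
```

View pics/w1z.png

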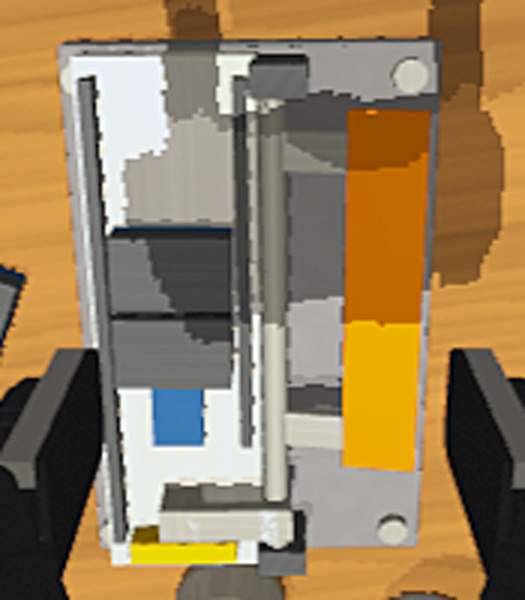

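```bash
python3 -c "
from h import *
shift(-70,8.5,70);rep()"
```

```text
shift cm [ 0.47  0.03 10.93] rv [-0.001 -0.001  0.001]
t 1.7 fix [-65.2   8.3 179.3] F [-0.1  0.7 -0.1] w 0.73
```

Request:
play_rows --commands '[{"dx":0.5,"dy":0,"dz":4,"rx":0,"ry":0,"rz":0,"claw":0.27},{"dx":0.5,"dy":0,"dz":8,"rx":0,"ry":0,"rz":0,"claw":0.27},{"dx":0.5,"dy":0,"dz":10.9,"rx":0,"ry":0,"rz":0,"claw":0.27},{"dx":0.5,"dy":0,"dz":10.9,"rx":0,"ry":0,"rz":0,"claw":0.27},{"dx":0.5,"dy":0,"dz":10.9,"rx":0,"ry":0,"rz":0,"claw":0.27}]'

```text
time: 2.2
tool_pos: [0.4875, 0.0492, 0.0707]
tool_rot: [-0.001, 0.066, 0.998, -0.0]
contact_force: [0.1, -0.6, 0.8]
gripper_width: 0.731
```

Run:
```python
from h import *
rep(); shift(-70,8.5,46)
im=grab_frame('wrist'); cv2.imwrite('pics/w2.png',im)
a=grab_frame('side')[130:290,240:440]; cv2.imwrite('pics/s2.png',cv2.resize(a,None,fx=3.7,fy=3.7,interpolation=cv2.INTER_CUBIC))
```

```text
t 2.2 fix [-70.8   9.2  70.7] F [ 0.1 -0.6  0.8] w 0.731
shift cm [-0.09 -0.07  2.47] rv [-0.001 -0.001  0.002]
```

View pics/w2.png

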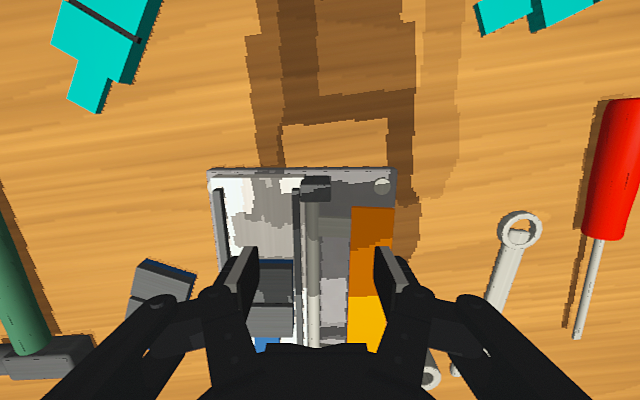

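View pics/s2.png

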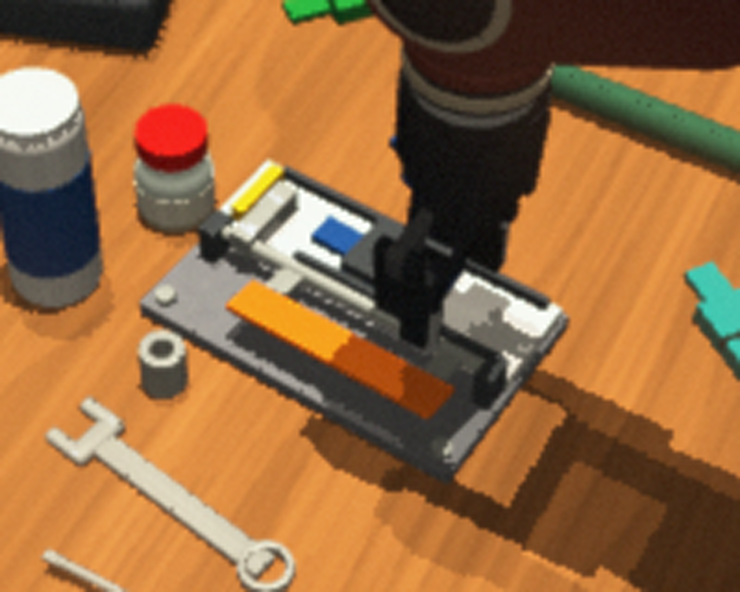

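Run:
```python
from h import *
p=camera_params('wrist'); T=np.linalg.inv(p['tool_from_camera'])
K=np.array([[p['fx'],0,p['cx']],[0,p['fy'],p['cy']],[0,0,1]])
for z in (0,-.004,-.008):
  for x in (.011,-.011):
    for y in (-.0455,-.0305,.0305,.0455):
      q=T@[x,y,z,1]; q=K@q[:3]; print(z,x,y,(q[:2]/q[2]).round(1))
a=cv2.imread('pics/w2.png')[230:320,215:415]; cv2.imwrite('pics/w2z.png',cv2.resize(a,None,fx=4,fy=4,interpolation=cv2.INTER_CUBIC))
```

```text
0 0.011 -0.0455 [232.8 239.1]
0 0.011 -0.0305 [260.1 239.2]
0 0.011 0.0305 [371.  239.2]
0 0.011 0.0455 [398.3 239.2]
0 -0.011 -0.0455 [236.2 274. ]
0 -0.011 -0.0305 [262.4 274. ]
0 -0.011 0.0305 [368.7 274.1]
0 -0.011 0.0455 [394.8 274.1]
-0.004 0.011 -0.0455 [230.7 242.4]
-0.004 0.011 -0.0305 [258.6 242.4]
-0.004 0.011 0.0305 [372.4 242.5]
-0.004 0.011 0.0455 [400.3 242.5]
-0.004 -0.011 -0.0455 [234.3 278. ]
-0.004 -0.011 -0.0305 [261.1 278. ]
-0.004 -0.011 0.0305 [370. 278.]
-0.004 -0.011 0.0455 [396.7 278.1]
-0.008 0.011 -0.0455 [228.5 245.8]
-0.008 0.011 -0.0305 [257.2 245.8]
-0.008 0.011 0.0305 [373.8 245.9]
-0.008 0.011 0.0455 [402.5 245.9]
-0.008 -0.011 -0.0455 [232.3 282.1]
-0.008 -0.011 -0.0305 [259.7 282.1]
-0.008 -0.011 0.0305 [371.3 282.2]
-0.008 -0.011 0.0455 [398.7 282.2]
```

View pics/w2z.png

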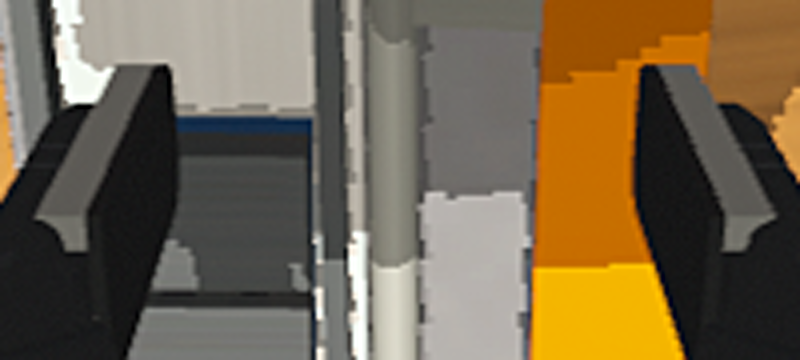

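The fingertips sit about 8 mm behind the TCP at this opening, with tips about 7.5 mm thick. I'll widen slightly and go down onto the bar.

Request:
play_rows --commands '[{"dx":-0.1,"dy":-0.1,"dz":1.5,"rx":0,"ry":0,"rz":0,"claw":0.2},{"dx":-0.1,"dy":-0.1,"dz":3,"rx":0,"ry":0,"rz":0,"claw":0.2},{"dx":-0.1,"dy":-0.1,"dz":3.8,"rx":0,"ry":0,"rz":0,"claw":0.2},{"dx":-0.1,"dy":-0.1,"dz":4.1,"rx":0,"ry":0,"rz":0,"claw":0.2},{"dx":-0.1,"dy":-0.1,"dz":4.1,"rx":0,"ry":0,"rz":0,"claw":0.2}]'

```text
time: 2.8
tool_pos: [0.4905, 0.0476, 0.0319]
tool_rot: [0.001, 0.066, 0.998, -0.0]
contact_force: [-0.8, -0.3, 1.2]
gripper_width: 0.798
```

Run:
```python
from h import *
rep(); shift(-70,8.5,19)
im=grab_frame('wrist'); cv2.imwrite('pics/w3.png',im[150:400])
```

```text
t 2.8 fix [-67.6   8.   31.9] F [-0.8 -0.3  1.2] w 0.798
shift cm [0.24 0.05 1.29] rv [-0.     0.003  0.002]
```

View pics/w3.png

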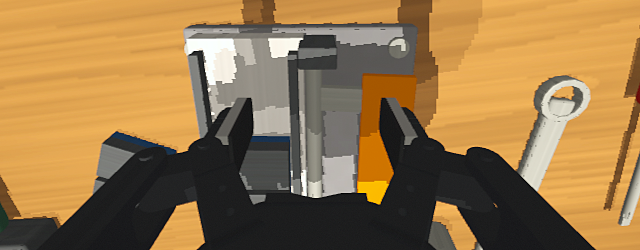

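The right tip is over the bar and the left tip is over the channel, just behind the pad. Now I'll press down.

Request:
play_rows --commands '[{"dx":0.2,"dy":0.05,"dz":0.5,"rx":0,"ry":0,"rz":0,"claw":0.2},{"dx":0.2,"dy":0.05,"dz":0.9,"rx":0,"ry":0,"rz":0,"claw":0.2},{"dx":0.2,"dy":0.05,"dz":1.2,"rx":0,"ry":0,"rz":0,"claw":0.2},{"dx":0.2,"dy":0.05,"dz":1.2,"rx":0,"ry":0,"rz":0,"claw":0.2}]'

```text
time: 3.25
tool_pos: [0.4906, 0.0481, 0.0213]
tool_rot: [0.004, 0.066, 0.998, -0.0]
contact_force: [1.5, -0.7, 6.3]
gripper_width: 0.796
```

Run:
```python
from h import *
rep(); shift(-70,8.5,19)
im=grab_frame('wrist'); cv2.imwrite('pics/w4.png',im[150:400])
a=grab_frame('side')[150:270,260:410]; cv2.imwrite('pics/s4.png',cv2.resize(a,None,fx=5,fy=5,interpolation=cv2.INTER_CUBIC))
```

```text
t 3.25 fix [-67.7   8.5  21.3] F [ 1.5 -0.7  6.3] w 0.796
shift cm [ 0.23 -0.    0.23] rv [-0.     0.007  0.001]
```

View pics/w4.png

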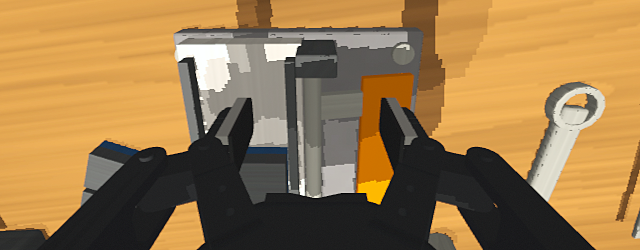

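View pics/s4.png

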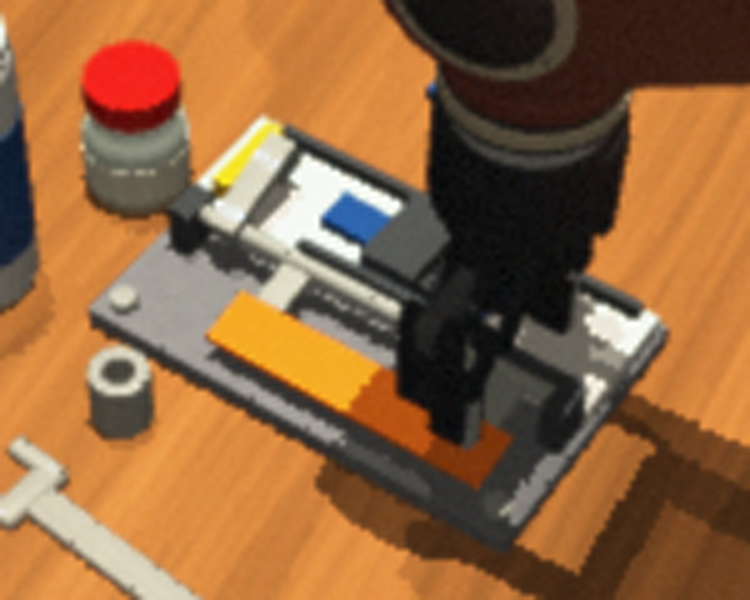

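The force is about 6 N and the jaw has clearly lifted. The arm gives by about 2 mm, so I'll keep a bias of about +0.25 cm in dz while pushing.

Request:
play_rows --commands '[{"dx":-0.4,"dy":0,"dz":0.25,"rx":0,"ry":0.006,"rz":0,"claw":0.2},{"dx":-0.9,"dy":0,"dz":0.25,"rx":0,"ry":0.006,"rz":0,"claw":0.2},{"dx":-1.4,"dy":0,"dz":0.25,"rx":0,"ry":0.006,"rz":0,"claw":0.2},{"dx":-1.9,"dy":0,"dz":0.25,"rx":0,"ry":0.006,"rz":0,"claw":0.2},{"dx":-2.4,"dy":0,"dz":0.25,"rx":0,"ry":0.006,"rz":0,"claw":0.2}]'

```text
time: 3.85
tool_pos: [0.5127, 0.0458, 0.0191]
tool_rot: [-0.002, 0.066, 0.998, 0.001]
contact_force: [-7.2, 2.4, 10.3]
gripper_width: 0.799
```

Run:
```python
from h import *
rep(); shift(-14,8.5,18)
im=grab_frame('wrist'); cv2.imwrite('pics/w5.png',im[150:400])
a=grab_frame('side')[150:270,260:410]; cv2.imwrite('pics/s5.png',cv2.resize(a,None,fx=5,fy=5,interpolation=cv2.INTER_CUBIC))
```

```text
t 3.85 fix [-45.5   9.2  19.1] F [-7.2  2.4 10.3] w 0.799
shift cm [-3.15 -0.08  0.09] rv [ 0.001 -0.005  0.002]
```

View pics/w5.png

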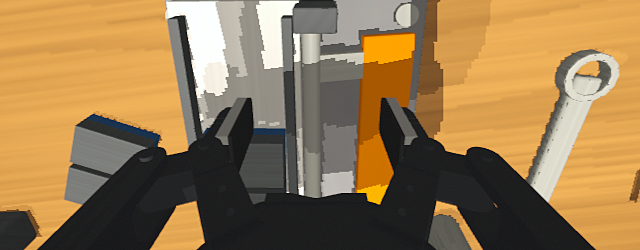

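View pics/s5.png

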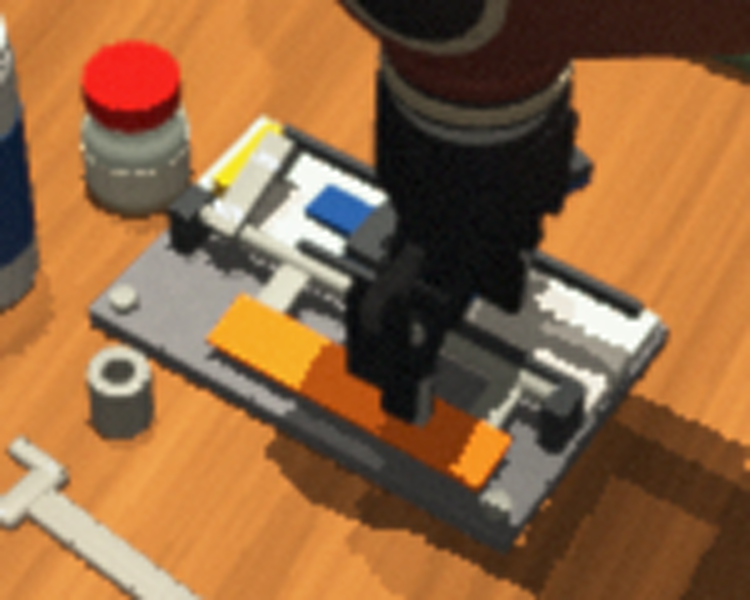

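The bar is at its hard stop (about 10 N), the jaw is up and the pad is moving: the tongue now sits nearer the jaw in the side crop, at about (340,208). Continuing.

Request:
play_rows --commands '[{"dx":-0.6,"dy":-0.05,"dz":0.15,"rx":0,"ry":0,"rz":0,"claw":0.2},{"dx":-1.1,"dy":-0.05,"dz":0.15,"rx":0,"ry":0,"rz":0,"claw":0.2},{"dx":-1.6,"dy":-0.05,"dz":0.15,"rx":0,"ry":0,"rz":0,"claw":0.2},{"dx":-2.1,"dy":-0.05,"dz":0.15,"rx":0,"ry":0,"rz":0,"claw":0.2},{"dx":-2.5,"dy":-0.05,"dz":0.15,"rx":0,"ry":0,"rz":0,"claw":0.2}]'

```text
time: 4.45
tool_pos: [0.5366, 0.0435, 0.0184]
tool_rot: [-0.004, 0.066, 0.998, 0.002]
contact_force: [-9.9, 4.3, 15.7]
gripper_width: 0.803
```

Run:
```python
from h import *
rep(); shift(-14,8.5,18)
im=grab_frame('wrist'); cv2.imwrite('pics/w6.png',im[150:400])
a=grab_frame('side')[150:270,260:410]; cv2.imwrite('pics/s6.png',cv2.resize(a,None,fx=5,fy=5,interpolation=cv2.INTER_CUBIC))
```

```text
t 4.45 fix [-21.5  10.1  18.4] F [-9.9  4.3 15.7] w 0.803
shift cm [-0.75 -0.16  0.04] rv [ 0.003 -0.009  0.003]
```

View pics/w6.png

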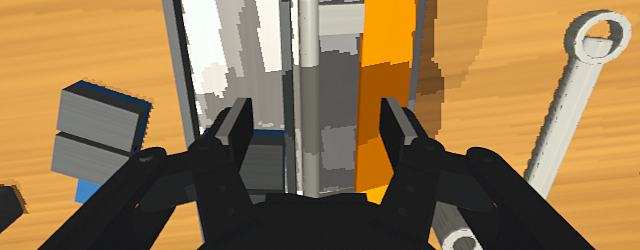

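View pics/s6.png

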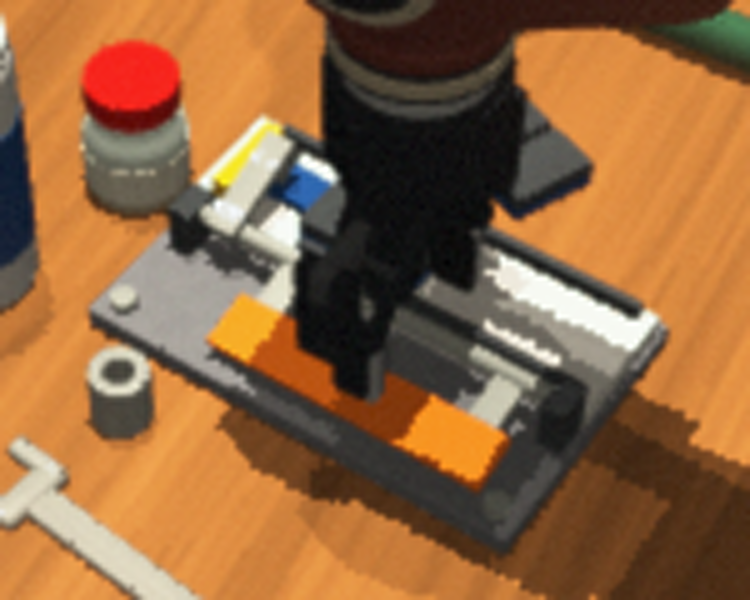

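The tongue's front end is now under the raised jaw, with about 7–8 mm to go. I'll use smaller steps and watch the push force.

Request:
play_rows --commands '[{"dx":-0.4,"dy":-0.15,"dz":0.08,"rx":0,"ry":-0.008,"rz":0,"claw":0.2},{"dx":-0.6,"dy":-0.15,"dz":0.08,"rx":0,"ry":-0.008,"rz":0,"claw":0.2},{"dx":-0.8,"dy":-0.15,"dz":0.08,"rx":0,"ry":-0.008,"rz":0,"claw":0.2}]'

```text
time: 4.85
tool_pos: [0.5434, 0.0424, 0.0185]
tool_rot: [-0.002, 0.066, 0.998, 0.003]
contact_force: [-9.8, 5.4, 15.0]
gripper_width: 0.798
```

```bash
python3 -c "
from h import *
rep(); shift(-14,8.5,18)"
```

```text
t 4.85 fix [-14.5   9.9  18.5] F [-9.8  5.4 15. ] w 0.798
shift cm [-0.05 -0.14  0.05] rv [ 0.006 -0.004  0.003]
```

Request:
play_rows --commands '[{"dx":-0.3,"dy":-0.1,"dz":0.06,"rx":0,"ry":-0.004,"rz":0,"claw":0.2},{"dx":-0.45,"dy":-0.1,"dz":0.06,"rx":0,"ry":-0.004,"rz":0,"claw":0.2},{"dx":-0.6,"dy":-0.1,"dz":0.06,"rx":0,"ry":-0.004,"rz":0,"claw":0.2}]'

```text
time: 5.15
tool_pos: [0.5458, 0.0422, 0.0184]
tool_rot: [-0.005, 0.065, 0.998, 0.004]
contact_force: [-18.9, 4.6, 22.8]
gripper_width: 0.798
```

Run:
```python
from h import *
rep(); shift(-14,8.5,18)
a=grab_frame('side')[150:270,260:410]; cv2.imwrite('pics/s7.png',cv2.resize(a,None,fx=5,fy=5,interpolation=cv2.INTER_CUBIC))
a=grab_frame('top')[160:275,290:420]; cv2.imwrite('pics/t7.png',cv2.resize(a,None,fx=5,fy=5,interpolation=cv2.INTER_CUBIC))
```

```text
t 5.15 fix [-12.1  10.   18.4] F [-18.9   4.6  22.8] w 0.798
shift cm [ 0.19 -0.15  0.04] rv [ 0.008 -0.011  0.003]
```

View pics/s7.png

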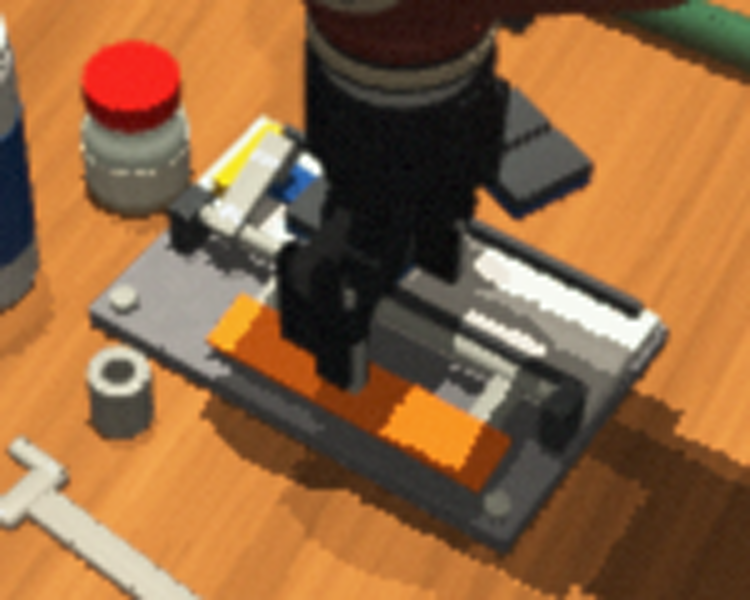

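View pics/t7.png

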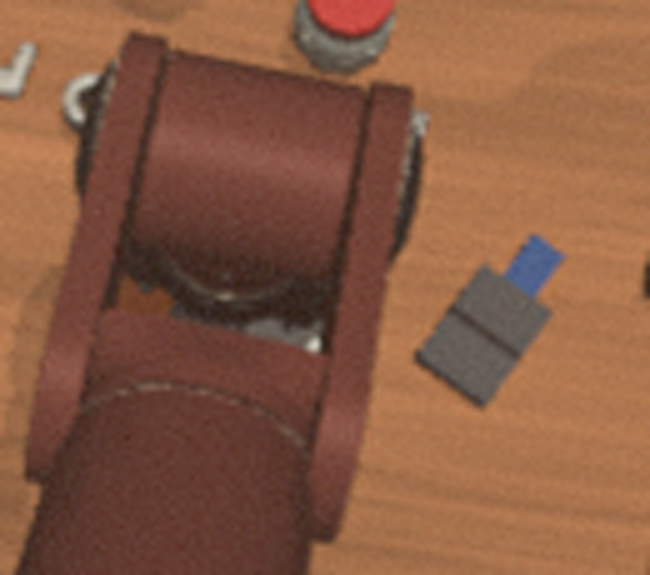

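The push force doubled to 19 N and motion stalled at x ≈ -12, which agrees with the stop given the calibration. One more firm nudge to confirm.

Request:
play_rows --commands '[{"dx":-0.4,"dy":0,"dz":0.05,"rx":0,"ry":-0.01,"rz":0,"claw":0.2},{"dx":-0.6,"dy":0,"dz":0.05,"rx":0,"ry":-0.01,"rz":0,"claw":0.2},{"dx":-0.6,"dy":0,"dz":0.05,"rx":0,"ry":-0.01,"rz":0,"claw":0.2}]'

```text
time: 5.55
tool_pos: [0.5461, 0.0423, 0.0183]
tool_rot: [-0.009, 0.066, 0.998, 0.004]
contact_force: [-24.0, 1.9, 26.6]
gripper_width: 0.796
```

```bash
python3 -c "
from h import *
rep(); shift(-14,8.5,18)"
```

```text
t 5.55 fix [-11.9  10.2  18.3] F [-24.    1.9  26.6] w 0.796
shift cm [ 0.21 -0.17  0.03] rv [ 0.007 -0.018  0.002]
```

It's stalled, so the tongue is home. I'll unload the push and back off a few mm with the bar still held down, then check.

Request:
play_rows --commands '[{"dx":0.1,"dy":0,"dz":0.05,"rx":0,"ry":-0.01,"rz":0,"claw":0.2},{"dx":0.3,"dy":0,"dz":0.05,"rx":0,"ry":-0.01,"rz":0,"claw":0.2},{"dx":0.6,"dy":0,"dz":0.05,"rx":0,"ry":-0.01,"rz":0,"claw":0.2},{"dx":0.6,"dy":0,"dz":0.05,"rx":0,"ry":-0.01,"rz":0,"claw":0.2}]'

```text
time: 5.95
tool_pos: [0.5427, 0.0432, 0.0199]
tool_rot: [-0.001, 0.066, 0.998, 0.004]
contact_force: [2.2, 0.1, 6.8]
gripper_width: 0.806
```

Run:
```python
from h import *
rep(); shift(-16,8.5,60); im=grab_frame('wrist'); cv2.imwrite('pics/w8.png',cv2.resize(im[200:360,170:430],None,fx=3,fy=3,interpolation=cv2.INTER_CUBIC))
```

```text
t 5.95 fix [-15.3  10.6  19.9] F [2.2 0.1 6.8] w 0.806
shift cm [ 0.07 -0.18 -4.01] rv [ 0.009 -0.002  0.002]
```

View pics/w8.png

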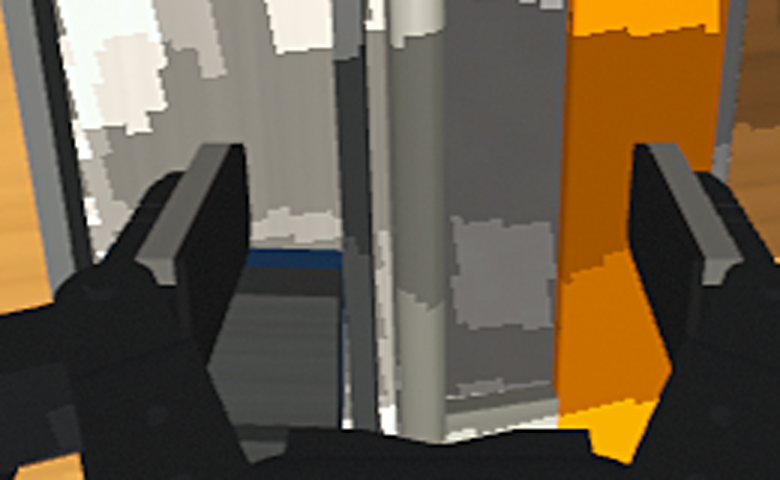

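The push finger has separated from the rear face (blue edge at about pixel (268,282)) and the pad stayed put. Now I'll let the bar up by lifting straight.

Request:
play_rows --commands '[{"dx":0.1,"dy":0,"dz":-0.4,"rx":0,"ry":0,"rz":0,"claw":0.2},{"dx":0.1,"dy":0,"dz":-0.8,"rx":0,"ry":0,"rz":0,"claw":0.2},{"dx":0.1,"dy":0,"dz":-1.2,"rx":0,"ry":0,"rz":0,"claw":0.2},{"dx":0.1,"dy":0,"dz":-2,"rx":0,"ry":0,"rz":0,"claw":0.2},{"dx":0.1,"dy":0,"dz":-4,"rx":0,"ry":0,"rz":0,"claw":0.2}]'

```text
time: 6.5
tool_pos: [0.539, 0.043, 0.0576]
tool_rot: [-0.004, 0.066, 0.998, 0.004]
contact_force: [0.1, -0.3, -0.5]
gripper_width: 0.798
```

Request:
play_rows --commands '[{"dx":2,"dy":0,"dz":-5,"rx":0,"ry":0,"rz":0,"claw":0.2},{"dx":7,"dy":0,"dz":-10,"rx":0,"ry":0,"rz":0,"claw":0.2},{"dx":10,"dy":0,"dz":-14,"rx":0,"ry":0,"rz":0,"claw":0.2},{"dx":10,"dy":0,"dz":-14,"rx":0,"ry":0,"rz":0,"claw":0.2},{"dx":10,"dy":0,"dz":-14,"rx":0,"ry":0,"rz":0,"claw":0.2}]'

```text
time: 7.0
tool_pos: [0.4411, 0.0551, 0.2018]
tool_rot: [-0.001, 0.066, 0.998, 0.004]
contact_force: [0.6, 0.2, -0.3]
gripper_width: 0.801
```

Run:
```python
from h import *
import pickle
rep(); st=monitor.state(); pickle.dump(st,open('w9.pkl','wb')); im=grab_frame('wrist'); cv2.imwrite('pics/w9.png',im)
a=grab_frame('side')[150:270,260:410]; cv2.imwrite('pics/s9.png',cv2.resize(a,None,fx=5,fy=5,interpolation=cv2.INTER_CUBIC))
```

```text
t 7.0 fix [-117.6    8.9  201.8] F [ 0.6  0.2 -0.3] w 0.801
```

View pics/w9.png

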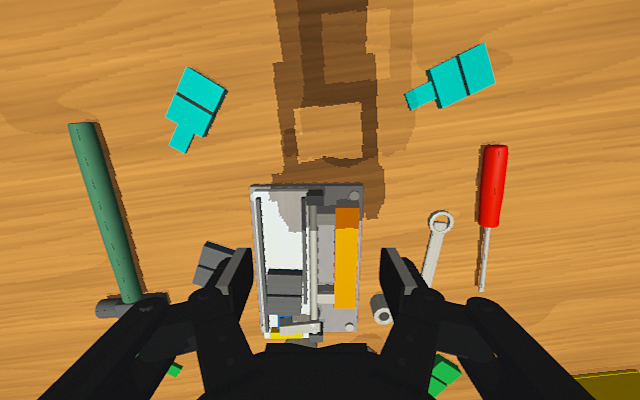

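View pics/s9.png

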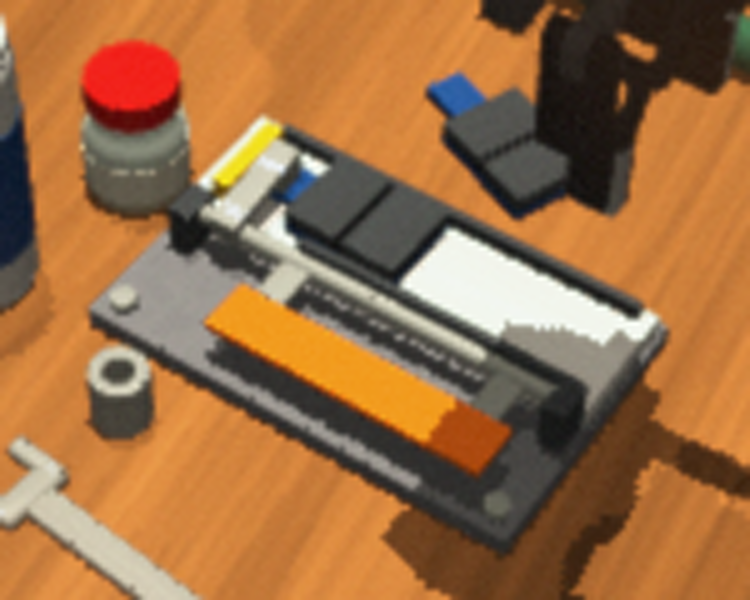

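The bar is up and the jaw rests on the tongue. Now I'll measure the pad's rear and yaw against the stop.

Run:
```python
from h import *
import pickle
st=pickle.load(open('w9.pkl','rb')); c=cam('wrist',st); im=cv2.imread('pics/w9.png')
cv2.imwrite('pics/w9z.png',cv2.resize(im[230:350,240:370],None,fx=5,fy=5,interpolation=cv2.INTER_CUBIC))
for n,p in dict(rear_top=(-3,-30,38),rear_bot=(-3,-30,24),step_top=(57,-30,38),stop_top=(87,-30,36),stop_back=(97,-30,36)).items(): print(n,proj(c,fw(*p)).round(1))
hsv=cv2.cvtColor(im,cv2.COLOR_BGR2HSV); g=cv2.cvtColor(im,cv2.COLOR_BGR2GRAY)
for cc in (272,280,290,298): print(cc,g[262:285,cc],g[300:345,cc])
top=grab_frame('top'); cv2.imwrite('pics/t9.png',cv2.resize(top[160:275,290:420],None,fx=5,fy=5,interpolation=cv2.INTER_CUBIC))
```

```text
rear_top [283. 274.]
rear_bot [284.1 268. ]
step_top [284.5 314.3]
stop_top [285.4 331.9]
stop_back [285.6 337.9]
272 [233 233 233 234 237 234 193  18  36  40  38  34  59 125 111 109 110 110
 110 111 112 113 113] [110 111 108 111 111 114 110 111 110 111 111 114 108 100 141 250 237 234
 233 234 234 234 234 234 234 230 236  57  71  78  81  76 109 204 196 194
 194 195 186 156 162 168 180   3  18]
280 [234 234 234 234 236 241 205  14  36  41  40  34  48 112 113 110 112 108
 109 110 112 110 115] [109 108 107 111 110 111 110 110 110 111 110 113 110 110 111 113 110  42
  60  81  80  82  82  82  80  68 105 202 194 189 191 189 189 206 204 205
 197 197 185 158 160 171 176   3  18]
290 [234 234 234 234 236 240 234  79  26  38  40  38  41  84 119 110 113 107
 110 110 113 109 114] [111 108 108 109 111 110 113 110 109 111 112 113 110 111 110 113  92  72
  78  78  79  78  78  77  68 102 207 203 197 197 199 196 194 196 200 197
 198 199 158  94 102 106 107  11  21]
298 [234 234 234 234 235 238 230 171  20  36  40  39  37  68 123 110 110 110
 109 108 113 111 111] [112 106 111 107 112 110 112 112 109 108 114 113 111 110 108 115 129 128
 126 126 128 128  68  68  89 181 208 199 198 201 197 195 196 200 196 196
 197 200 135  90  98  99 101 102  67]
```

View pics/w9z.png

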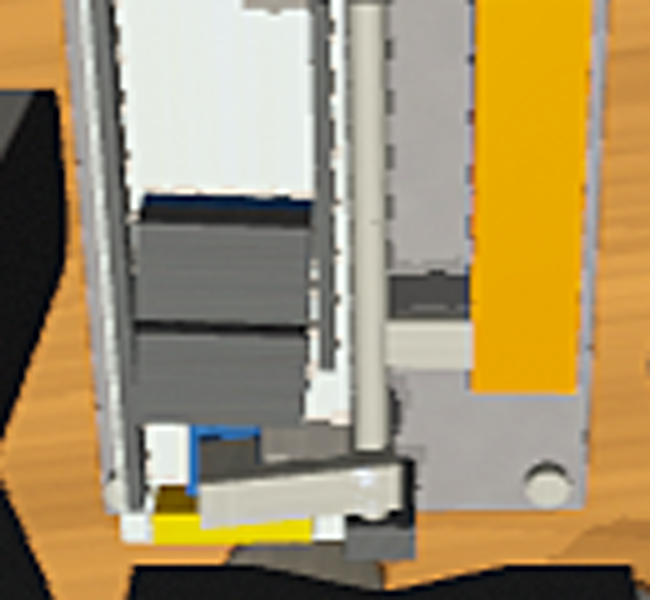

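View pics/t9.png

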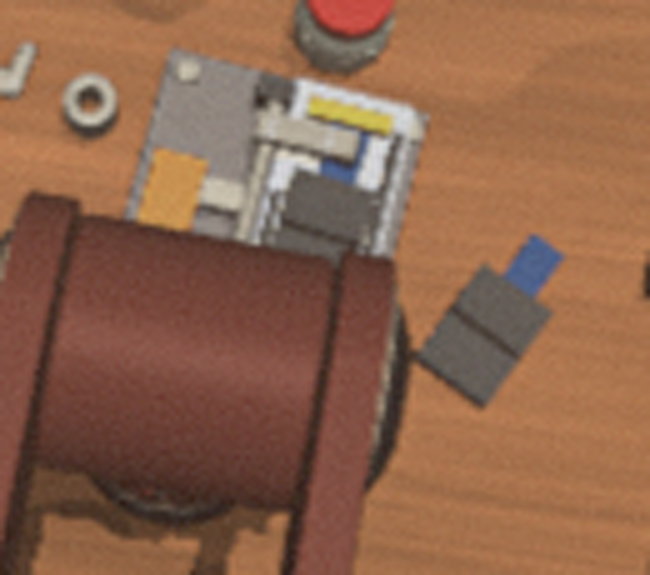

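Run:
```python
from h import *
import pickle
g=cv2.cvtColor(cv2.imread('pics/w9.png'),cv2.COLOR_BGR2GRAY).astype(float)
st=pickle.load(open('w9.pkl','rb')); c=cam('wrist',st)
def edge(u,r0,r1,lv):
    s=g[r0:r1,u]
    for i in range(len(s)-1):
        if s[i]>=lv>s[i+1]: return r0+i+(s[i]-lv)/(s[i]-s[i+1])
us=np.arange(271,300); P=np.array([wf(ray(c,(u,edge(u,262,275,130)),.024)) for u in us]); a=np.polyfit(P[:,1],P[:,0],1); print('rear slope dx/dy',a, 'x mid',np.polyval(a,-30))
# orange bar end near jaw & left guide line slopes
hsv=cv2.cvtColor(cv2.imread('pics/w9.png'),cv2.COLOR_BGR2HSV); m=cv2.inRange(hsv,(12,200,90),(24,255,255))
us=np.arange(337,353); e=[np.nonzero(m[200:330,u])[0].max()+200.5 for u in us]; print(e)
P=np.array([wf(ray(c,(u,v),.037)) for u,v in zip(us,e)]); print('bar end slope',np.polyfit(P[:,1],P[:,0],1),P[:,0].mean())
# groove of lining
gr=[]
for u in range(270,300):
    s=g[285:305,u]; k=s.argmin(); gr.append(285+k)
print(gr)
# right edge of bed/channel: inner guide edges x=const columns vs row -> print yellow front edge
y=cv2.inRange(hsv,(22,180,120),(34,255,255)); print([(u,(np.nonzero(y[320:345,u])[0]+320).tolist()[:1],(np.nonzero(y[320:345,u])[0]+320).tolist()[-1:]) for u in range(270,304,3)])
```

```text
rear slope dx/dy [ 0.0312726  -1.15995836] x mid -2.0981362595499897
[np.float64(307.5), np.float64(307.5), np.float64(307.5), np.float64(307.5), np.float64(307.5), np.float64(307.5), np.float64(307.5), np.float64(307.5), np.float64(307.5), np.float64(307.5), np.float64(307.5), np.float64(307.5), np.float64(307.5), np.float64(307.5), np.float64(307.5), np.float64(308.5)]
bar end slope [3.00118436e-02 4.61177213e+01] 47.55081942291609
[np.int64(294), np.int64(295), np.int64(295), np.int64(295), np.int64(295), np.int64(295), np.int64(295), np.int64(295), np.int64(295), np.int64(295), np.int64(295), np.int64(295), np.int64(295), np.int64(295), np.int64(295), np.int64(295), np.int64(295), np.int64(295), np.int64(295), np.int64(295), np.int64(295), np.int64(295), np.int64(295), np.int64(295), np.int64(295), np.int64(295), np.int64(295), np.int64(295), np.int64(295), np.int64(295)]
[(270, [], []), (273, [332], [338]), (276, [332], [338]), (279, [333], [338]), (282, [336], [338]), (285, [336], [338]), (288, [335], [338]), (291, [335], [337]), (294, [335], [337]), (297, [334], [337]), (300, [334], [337]), (303, [], [])]
```

Rear face is at x ≈ -2 ± 2 mm (home is -3), but the yaw is marginal to read here. There's ample time, so I'll take a better look at the tongue end from the -y side.

```bash
python3 -c "
from h import *
shift(67,-90,170)"
```

```text
shift cm [-18.54  -9.91   2.42] rv [ 0.007 -0.011  0.002]
```

Request:
play_rows --commands '[{"dx":-4,"dy":-2.5,"dz":0,"rx":0,"ry":-0.01,"rz":0,"claw":0.2},{"dx":-8,"dy":-5,"dz":0,"rx":0,"ry":-0.01,"rz":0,"claw":0.2},{"dx":-12,"dy":-7.5,"dz":0.5,"rx":0,"ry":-0.01,"rz":0,"claw":0.2},{"dx":-16,"dy":-9.9,"dz":1.5,"rx":0,"ry":-0.01,"rz":0,"claw":0.2},{"dx":-18.5,"dy":-9.9,"dz":2.4,"rx":0,"ry":-0.01,"rz":0,"claw":0.2}]'

```text
time: 7.65
tool_pos: [0.6116, -0.0708, 0.1662]
tool_rot: [-0.002, 0.068, 0.998, 0.004]
contact_force: [-0.2, 0.2, 0.9]
gripper_width: 0.798
```

Request:
play_rows --commands '[{"dx":0,"dy":0,"dz":0,"rx":0,"ry":0,"rz":0,"claw":0.2},{"dx":0,"dy":0,"dz":0,"rx":0,"ry":0,"rz":0,"claw":0.2}]'

```text
time: 7.85
tool_pos: [0.6104, -0.071, 0.1623]
tool_rot: [-0.006, 0.068, 0.998, 0.004]
contact_force: [-0.2, 1.0, 0.5]
gripper_width: 0.799
```

Run:
```python
from h import *
import pickle
rep(); st=monitor.state(); pickle.dump(st,open('wa.pkl','wb')); im=grab_frame('wrist'); cv2.imwrite('pics/wa.png',im)
c=cam('wrist',st); u,v=proj(c,fw(60,-20,30)).astype(int); print(u,v)
a=im[max(0,v-70):v+60,max(0,u-75):u+75]; cv2.imwrite('pics/waz.png',cv2.resize(a,None,fx=4.5,fy=4.5,interpolation=cv2.INTER_CUBIC))
a=grab_frame('side')[150:270,260:410]; cv2.imwrite('pics/sa.png',cv2.resize(a,None,fx=5,fy=5,interpolation=cv2.INTER_CUBIC))
```

```text
t 7.85 fix [ 66.9 -93.5 162.3] F [-0.2  1.   0.5] w 0.799
388 186
```

View pics/waz.png

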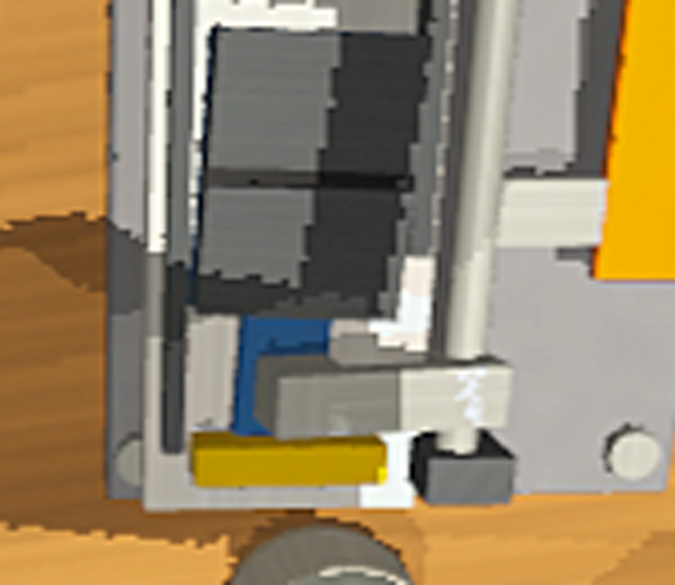

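The pad looks yawed a few hundredths of a radian. I'll measure that properly.

Run:
```python
from h import *
import pickle
st=pickle.load(open('wa.pkl','rb')); c=cam('wrist',st)
o=np.array([388-75,186-70]); f=lambda x,y:o+(np.array([x,y])-2)/4.5
for n,q,z in (('pad RL',(213,30),38),('pad RR',(430,38),38),('groL',(207,178),38),('groR',(412,184),38),('pad FL',(192,305),38),('tongue L near body',(243,320),30),('tongue L at stop',(234,433),30),('guideL top',(165,30),32),('guideL bot',(165,450),32),('stop frontL',(192,432),36),('stop frontR',(385,432),36),('shaft a',(490,20),36.5),('shaft b',(462,340),36.5),('stop backL',(192,487),36),('stop backR',(385,483),36),('base L',(108,20),12),('base Lb',(108,498),12),('base Rb',(668,490),12)):
    print(n,wf(ray(c,f(*q),z/1e3)).round(1))
```

```text
pad RL [ -2.1 -52.2  38. ]
pad RR [-0.4 -8.1 38. ]
groL [ 27.8 -52.2  38. ]
groR [29.2 -9.1 38. ]
pad FL [ 55.  -54.3  38. ]
tongue L near body [ 60.5 -41.6  30. ]
tongue L at stop [ 87.1 -42.3  30. ]
guideL top [ -1.9 -61.2  32. ]
guideL bot [ 90.5 -58.2  32. ]
stop frontL [ 84.7 -52.9  36. ]
stop frontR [84.9 -9.6 36. ]
shaft a [-3.8  4.2 36.5]
shaft b [63.5  5.4 36.5]
stop backL [ 97.9 -52.3  36. ]
stop backR [97.2 -8.6 36. ]
base L [ -3.5 -71.5  12. ]
base Lb [110.4 -69.3  12. ]
base Rb [109.   69.5  12. ]
```

View pics/sa.png

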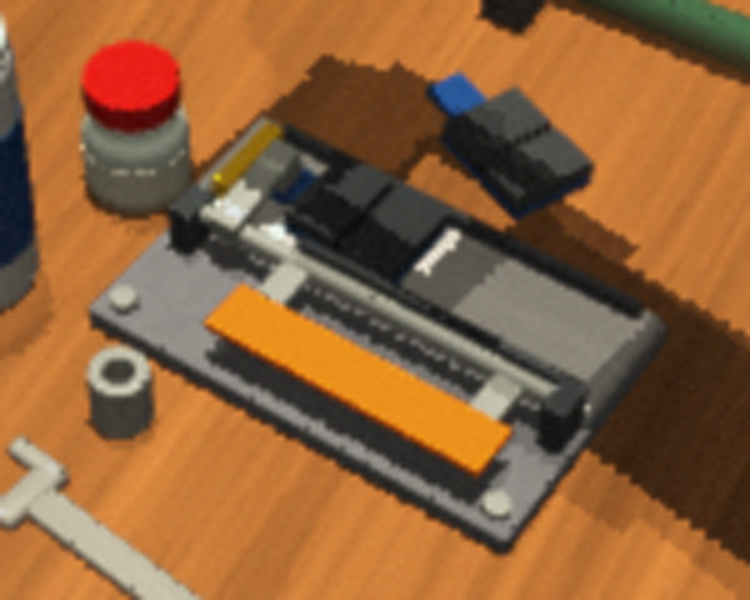

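The pad is yawed about -0.04 rad, so the tongue is touching with one corner and its middle is about 0.5 mm short. With plenty of time left, I'll repeat the press and push nearer -y to square it against the stop.

```bash
python3 -c "
from h import *
shift(-38,5.5,100)"
```

```text
shift cm [10.47  9.77  6.63] rv [ 0.007 -0.008 -0.002]
```

Request:
play_rows --commands '[{"dx":4,"dy":2.5,"dz":0,"rx":0.006,"ry":-0.008,"rz":0,"claw":0.1},{"dx":8,"dy":5,"dz":0,"rx":0.006,"ry":-0.008,"rz":0,"claw":0.1},{"dx":10.5,"dy":8.5,"dz":2,"rx":0.006,"ry":-0.008,"rz":0,"claw":0.1},{"dx":10.5,"dy":9.8,"dz":5,"rx":0.006,"ry":-0.008,"rz":0,"claw":0.1},{"dx":10.5,"dy":9.8,"dz":6.6,"rx":0.006,"ry":-0.008,"rz":0,"claw":0.1}]'

```text
time: 8.45
tool_pos: [0.5169, 0.0439, 0.0989]
tool_rot: [-0.0, 0.066, 0.998, 0.001]
contact_force: [0.2, -0.8, -0.0]
gripper_width: 0.895
```

```bash
python3 -c "
from h import *
rep();shift(-38,5.5,35)"
```

```text
t 8.45 fix [-41.    7.9  98.9] F [ 0.2 -0.8 -0. ] w 0.895
shift cm [-0.31 -0.25  6.39] rv [ 0.001 -0.001  0.002]
```

Request:
play_rows --commands '[{"dx":-0.2,"dy":-0.25,"dz":2.5,"rx":0,"ry":0,"rz":0,"claw":0.1},{"dx":-0.2,"dy":-0.25,"dz":4.5,"rx":0,"ry":0,"rz":0,"claw":0.1},{"dx":-0.2,"dy":-0.25,"dz":5.8,"rx":0,"ry":0,"rz":0,"claw":0.1},{"dx":-0.2,"dy":-0.25,"dz":6.4,"rx":0,"ry":0,"rz":0,"claw":0.1},{"dx":-0.2,"dy":-0.25,"dz":6.4,"rx":0,"ry":0,"rz":0,"claw":0.1}]'

```text
time: 8.95
tool_pos: [0.518, 0.0414, 0.0347]
tool_rot: [-0.001, 0.066, 0.998, 0.001]
contact_force: [0.3, 0.8, -0.4]
gripper_width: 0.898
```

Run:
```python
from h import *
rep();shift(-38,5.5,16)
im=grab_frame('wrist'); cv2.imwrite('pics/wb.png',cv2.resize(im[200:360,170:430],None,fx=3,fy=3,interpolation=cv2.INTER_CUBIC))
```

```text
t 8.95 fix [-39.6   5.6  34.7] F [ 0.3  0.8 -0.4] w 0.898
shift cm [-0.16 -0.01  1.87] rv [ 0.001 -0.002  0.002]
```

View pics/wb.png

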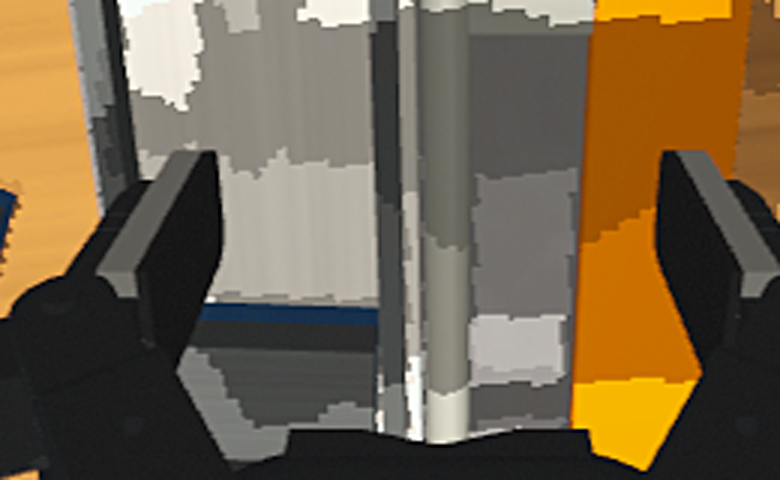

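Request:
play_rows --commands '[{"dx":0,"dy":0,"dz":0.6,"rx":0,"ry":0,"rz":0,"claw":0.1},{"dx":0,"dy":0,"dz":1.1,"rx":0,"ry":0,"rz":0,"claw":0.1},{"dx":0,"dy":0,"dz":1.6,"rx":0,"ry":0,"rz":0,"claw":0.1},{"dx":0,"dy":0,"dz":2,"rx":0,"ry":0,"rz":0,"claw":0.1},{"dx":0,"dy":0,"dz":2.1,"rx":0,"ry":0,"rz":0,"claw":0.1}]'

```text
time: 9.5
tool_pos: [0.5199, 0.0412, 0.016]
tool_rot: [0.001, 0.066, 0.998, 0.001]
contact_force: [-3.4, -1.5, 12.4]
gripper_width: 0.894
```

Run:
```python
from h import *
rep();shift(-13,5.5,16)
a=grab_frame('side')[150:270,260:410]; cv2.imwrite('pics/sb.png',cv2.resize(a,None,fx=5,fy=5,interpolation=cv2.INTER_CUBIC))
```

```text
t 9.5 fix [-37.6   5.6  16. ] F [-3.4 -1.5 12.4] w 0.894
shift cm [-2.46 -0.01  0.01] rv [0.002 0.001 0.002]
```

View pics/sb.png

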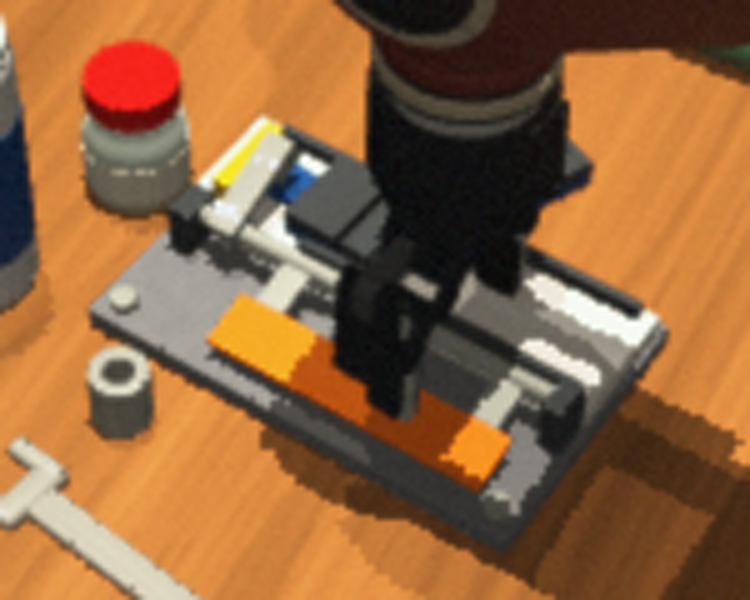

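The jaw is fully up again (12 N, on the hard stop). Now pushing forward on the -y side.

Request:
play_rows --commands '[{"dx":-0.6,"dy":0,"dz":0.12,"rx":0,"ry":0,"rz":0,"claw":0.1},{"dx":-1.1,"dy":0,"dz":0.12,"rx":0,"ry":0,"rz":0,"claw":0.1},{"dx":-1.6,"dy":0,"dz":0.12,"rx":0,"ry":0,"rz":0,"claw":0.1},{"dx":-2.1,"dy":0,"dz":0.12,"rx":0,"ry":0,"rz":0,"claw":0.1},{"dx":-2.5,"dy":0,"dz":0.12,"rx":0,"ry":0,"rz":0,"claw":0.1}]'

```text
time: 10.05
tool_pos: [0.5444, 0.0388, 0.0159]
tool_rot: [-0.001, 0.066, 0.998, 0.002]
contact_force: [-7.4, 2.9, 11.5]
gripper_width: 0.898
```

```bash
python3 -c "
from h import *
rep();shift(-12,5.5,16)"
```

```text
t 10.05 fix [-13.1   6.5  15.9] F [-7.4  2.9 11.5] w 0.898
shift cm [-0.11 -0.1  -0.01] rv [ 0.003 -0.002  0.003]
```

Request:
play_rows --commands '[{"dx":-0.3,"dy":-0.05,"dz":0.08,"rx":0,"ry":0,"rz":0,"claw":0.1},{"dx":-0.5,"dy":-0.05,"dz":0.08,"rx":0,"ry":0,"rz":0,"claw":0.1},{"dx":-0.7,"dy":-0.05,"dz":0.08,"rx":0,"ry":0,"rz":0,"claw":0.1},{"dx":-0.8,"dy":-0.05,"dz":0.08,"rx":0,"ry":0,"rz":0,"claw":0.1}]'

```text
time: 10.45
tool_pos: [0.5451, 0.0388, 0.0155]
tool_rot: [-0.011, 0.066, 0.998, 0.003]
contact_force: [-33.1, 4.1, 33.7]
gripper_width: 0.901
```

Run:
```python
from h import *
rep();shift(-12,5.5,16)
im=grab_frame('wrist'); cv2.imwrite('pics/wc.png',cv2.resize(im[200:360,170:430],None,fx=3,fy=3,interpolation=cv2.INTER_CUBIC))
```

```text
t 10.45 fix [-12.3   6.6  15.5] F [-33.1   4.1  33.7] w 0.901
shift cm [-0.03 -0.11 -0.05] rv [ 0.004 -0.023  0.002]
```

View pics/wc.png

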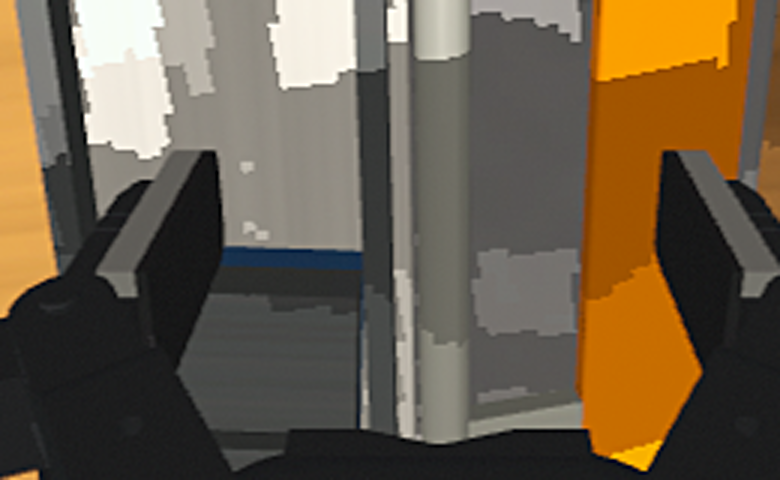

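It stalled again at the stop with 33 N. I'll unload, back off with the bar down, then release.

Request:
play_rows --commands '[{"dx":0.1,"dy":0,"dz":0.08,"rx":0,"ry":-0.01,"rz":0,"claw":0.1},{"dx":0.3,"dy":0,"dz":0.08,"rx":0,"ry":-0.01,"rz":0,"claw":0.1},{"dx":0.7,"dy":0,"dz":0.08,"rx":0,"ry":-0.01,"rz":0,"claw":0.1},{"dx":0.7,"dy":0,"dz":0.08,"rx":0,"ry":-0.01,"rz":0,"claw":0.1}]'

```text
time: 10.9
tool_pos: [0.5412, 0.0397, 0.0173]
tool_rot: [-0.003, 0.066, 0.998, 0.003]
contact_force: [2.4, 0.3, 6.6]
gripper_width: 0.902
```

Run:
```python
from h import *
rep()
im=grab_frame('wrist'); cv2.imwrite('pics/wd.png',cv2.resize(im[200:360,170:430],None,fx=3,fy=3,interpolation=cv2.INTER_CUBIC))
```

```text
t 10.9 fix [-16.4   7.   17.3] F [2.4 0.3 6.6] w 0.902
```

View pics/wd.png

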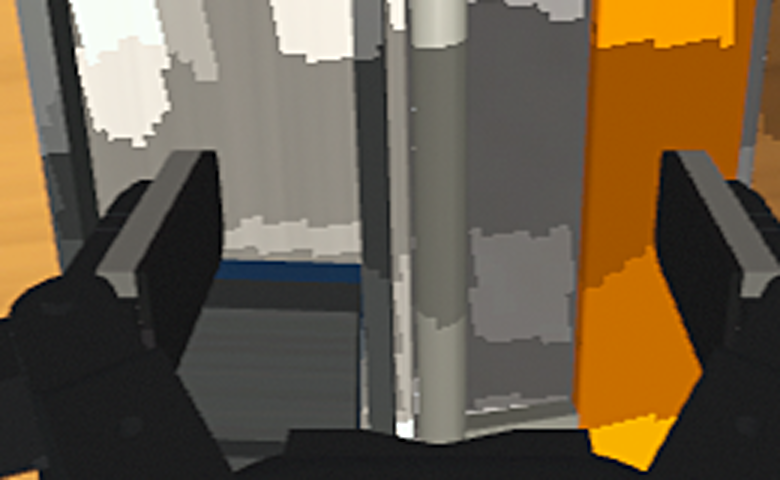

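Request:
play_rows --commands '[{"dx":0.1,"dy":0,"dz":-0.4,"rx":0,"ry":0,"rz":0,"claw":0.1},{"dx":0.1,"dy":0,"dz":-0.8,"rx":0,"ry":0,"rz":0,"claw":0.1},{"dx":0.1,"dy":0,"dz":-1.2,"rx":0,"ry":0,"rz":0,"claw":0.1},{"dx":0.1,"dy":0,"dz":-2,"rx":0,"ry":0,"rz":0,"claw":0.1},{"dx":0.1,"dy":0,"dz":-4,"rx":0,"ry":0,"rz":0,"claw":0.1}]'

```text
time: 11.45
tool_pos: [0.5379, 0.0397, 0.0551]
tool_rot: [-0.006, 0.066, 0.998, 0.002]
contact_force: [1.1, -0.3, 0.9]
gripper_width: 0.901
```

Request:
play_rows --commands '[{"dx":0,"dy":0,"dz":-5,"rx":0,"ry":0,"rz":0,"claw":0.1},{"dx":0,"dy":-2,"dz":-9,"rx":0,"ry":0,"rz":0,"claw":0.1},{"dx":-3,"dy":-5,"dz":-11,"rx":0,"ry":0,"rz":0,"claw":0.1},{"dx":-6,"dy":-8,"dz":-11,"rx":0,"ry":0,"rz":0,"claw":0.1},{"dx":-8.5,"dy":-10,"dz":-11,"rx":0,"ry":0,"rz":0,"claw":0.1}]'

```text
time: 11.95
tool_pos: [0.6113, -0.0734, 0.1651]
tool_rot: [-0.005, 0.067, 0.998, 0.002]
contact_force: [0.3, 0.7, 1.0]
gripper_width: 0.897
```

Request:
play_rows --commands '[{"dx":0,"dy":0,"dz":0,"rx":0,"ry":0,"rz":0,"claw":0.1},{"dx":0,"dy":0,"dz":0,"rx":0,"ry":0,"rz":0,"claw":0.1}]'

```text
time: 12.15
tool_pos: [0.6109, -0.0738, 0.1647]
tool_rot: [-0.006, 0.067, 0.998, 0.002]
contact_force: [-0.1, 0.5, 0.4]
gripper_width: 0.899
```

Run:
```python
from h import *
import pickle
rep(); st=monitor.state(); pickle.dump(st,open('we.pkl','wb')); im=grab_frame('wrist'); cv2.imwrite('pics/we.png',im)
c=cam('wrist',st); u,v=proj(c,fw(60,-20,30)).astype(int); print(u,v)
a=im[max(0,v-70):v+60,max(0,u-75):u+75]; cv2.imwrite('pics/wez.png',cv2.resize(a,None,fx=4.5,fy=4.5,interpolation=cv2.INTER_CUBIC))
```

```text
t 12.15 fix [ 67.8 -96.2 164.7] F [-0.1  0.5  0.4] w 0.899
390 184
```

View pics/wez.png

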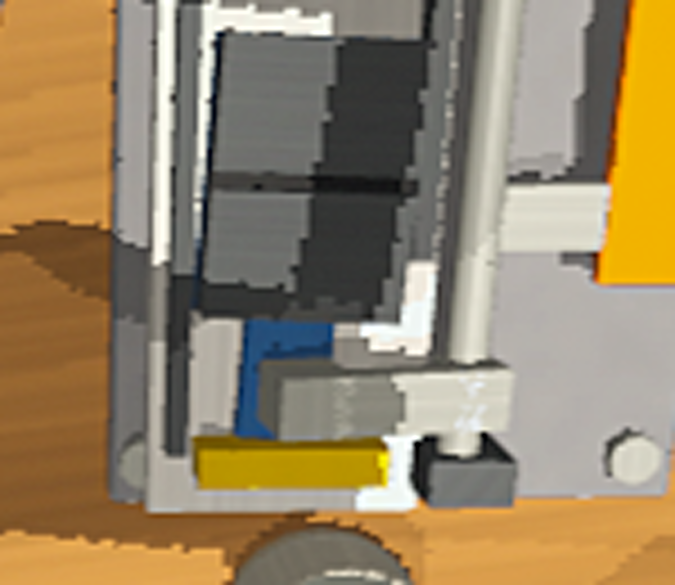

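The tongue runs right up to the yellow face at crop (240,435), the pad is straighter, and the jaw is down on the tongue. As a final check, I'll compare the whole scene before and after.

Run:
```python
from h import *
rep()
im=grab_frame('side'); cv2.imwrite('pics/sf.png',im)
im2=grab_frame('top'); cv2.imwrite('pics/tf.png',im2)
cv2.imwrite('pics/cmp.png',np.vstack([cv2.resize(im,(480,300)),cv2.resize(im2,(480,300))]))
# bystander centroids by colour, top & side before/after
for n,a in (('top',im2),('side',im)):
    b=cv2.imread(f'pics/{n}0.png')
    for nm,lo,hi in (('turq',(80,80,60),(95,255,255)),('green',(50,80,40),(75,255,255)),('red',(0,190,100),(6,255,255)),('blue',(100,75,50),(125,255,255))):
        o=[]
        for q in (b,a):
            k,l,s,ce=cv2.connectedComponentsWithStats(cv2.inRange(cv2.cvtColor(q,cv2.COLOR_BGR2HSV),lo,hi)); o.append([tuple(ce[i].round(0).astype(int).tolist()) for i in range(1,k) if 50<s[i,4]<3000])
        print(n,nm,o)
```

```text
t 12.2 fix [ 67.4 -95.5 164.6] F [ 0.5  0.3 -0.4] w 0.901
top turq [[(259, 284), (243, 287), (373, 300), (361, 312)], [(259, 284), (243, 287)]]
top green [[(441, 177), (452, 187), (622, 226)], [(451, 185), (621, 227)]]
top red [[], []]
top blue [[(75, 118), (83, 145), (121, 164), (90, 174), (354, 205), (396, 213)], [(75, 118), (83, 145), (121, 164), (90, 174)]]
side turq [[(441, 217), (388, 324)], [(442, 217), (388, 324)]]
side green [[(420, 39), (336, 127), (418, 160), (207, 230)], [(417, 52), (340, 126), (417, 160), (207, 230)]]
side red [[(323, 24), (286, 165), (317, 313)], [(295, 46), (286, 165), (317, 313)]]
side blue [[(351, 169), (331, 193)], [(351, 169)]]
```

View pics/cmp.png

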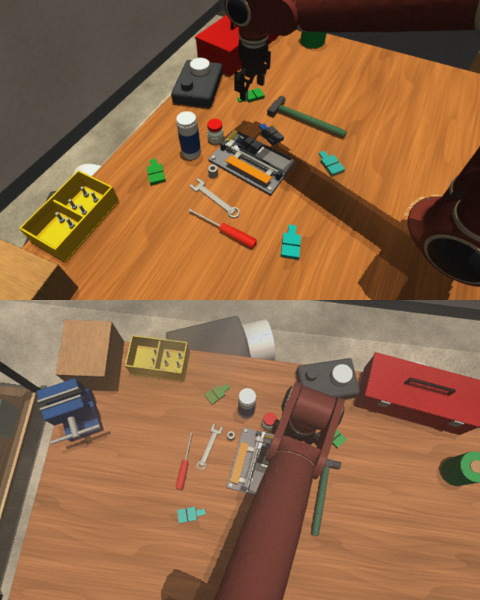

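The bystanders haven't moved; the only differences are things hidden behind the arm. The arm is clear of everything and the contact force is about 0. Handing in.

```bash
python3 -c "
from plant import ticket
print(ticket.job_done())"
```

```text
the job is handed in; nothing more can be done
None
```

The pad is loaded and clamped, and I handed the job in at about 12.3 s of the 42 s allowed. No verdict was reported.

**What I did:** One fingertip held the orange bar down on its hard stop while the other pushed the pad along the channel until it stalled against the yellow stop. I then backed the pushing finger off with the bar still down and lifted straight up, so the jaw closed on the tongue.

**Second push:** My first check showed the pad turned about 0.04 rad, with the tongue touching at one corner and its middle about 0.5 mm short. I pressed the bar again and pushed off-centre to square the pad, which stalled against the stop at about 33 N.

**Last checks:**
- **Tongue:** it visibly reaches the yellow face, and the jaw is down on it.
- **Pad angle:** it is straighter, but the last picture suggests a small turn of about 0.02 rad remains. I read that by eye rather than measuring it.
- **Rear face:** after the first push it measured within 1–2 mm of where it should be, which is about what the calibration allows. I did not measure it again after the second push.
- **Clip angle:** I did not measure it directly; I only saw that the bar was up and the jaw was down on the tongue.
- **Surroundings:** every bystander the arm did not hide matched its starting position in the camera views, and the gripper was well clear with about zero contact force.

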